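# Seat the crimping punch in the slide press and lock it

### The job

Lift the dark steel punch from the wooden rack and set its tapered shank in the brass sleeve of the grey hand press, letting it stand there without forcing it down by hand. Then take the wood-handled tapper, tap the punch with the tapper's white face until the brass sleeve is driven home, flush with the grey boss, and stand the tapper back in a free hole of the rack. Last of all, throw the press's lock lever into the red-marked notch; leave everything else on the bench and in the rack where it is.

Things in the scene. Friction and masses are not known exactly. Their poses are not given: they have to be found in the camera images.
- punch: Dark steel crimping punch, round about its z axis (z up as it stands), 0.25 kg. Origin: centre of the underside of its collar. Collar 40 mm across, 6 mm thick (z 0 to 6 mm); above it a cylindrical grip 26 mm across from z 6 to 46 mm with two thin bright rings, flat top at z 46 mm; below it a bright tapered shank 38 mm long, 24.4 mm across under the collar, 16 mm at the tip. It starts upright in one of the rack's three holes (any of them), collar resting on the rack.
- punch_head (a point): Centre of the punch's flat top, 46 mm above its origin.
- tapper: Tapper, 0.22 kg, round about its z axis. Origin: centre of the underside of its 40 mm collar (6 mm thick). Above the collar a dark brown wooden grip 26 mm across from z 6 to 66 mm; below it a straight foot 22 mm across and 38 mm long, steel ending in a white plastic face. Starts upright in another hole of the rack, collar on the rack.
- tapper_face (a point): Centre of the tapper's flat white lower face, 38 mm below its origin.
- rack: Fixed brown wooden rack 80 x 230 x 50 mm (x, y, z), origin at the centre of its underside. Three upright through holes 29 mm across on its y axis at y = -75, 0 and +75 mm; their mouths are at z 50 mm. They hold punch, tapper and spare die in any order; the hole the punch leaves and the one the tapper leaves are both free.
- spare_die: Bystander standing in the third hole: brass die with a red mushroom knob 32 mm across, top 36 mm above its origin (underside of its 40 mm collar).
- press: Fixed grey cast-iron hand press. Origin on the bench under the socket axis. Bed 18 mm high, x -75 to 95 mm, y -230 to 240 mm (narrower beyond y 190). Round boss 62 mm across with its top at z 60 mm round the socket axis. Column, swung-aside head and pull-down handle (up to 370 mm high) stand at y -130 to -280 mm, x -25 to 100 mm: not used, keep clear.
- socket_mouth (a point): Centre of the upper rim of the brass taper sleeve in the boss; moves down with the sleeve. Starts 66 mm above the bench, 6 mm above the boss's top. Mouth 27 mm across, rim 43 mm across, bore tapering to about 18 mm at 40 mm depth. The seated punch's collar rests on the rim (punch origin at this point).
- sleeve (a joint): Travel of the brass sleeve down into the boss: 0 as found (6 mm proud), 0.006 m fully home, flush with the boss. It stays where driven; friction holds it until about 12 N (weights included) bears on it, then it gives way with a resistance that grows by 1.5 N per 10 mm/s, and stops hard at 0.006. The punch's own weight does not move it.
- lock_lever (a joint): Angle of the lock lever about an upright axis at point lever_pivot, positive anticlockwise seen from above. 0 is the white-marked notch (arm along the press's +x), where it is found; 1.0 rad is the red-marked notch; both are the ends of its travel, with hard stops. An over-centre spring pulls it into the nearer notch and holds it there with about 2 N at the knob (change-over at about 0.5 rad).
- lever_pivot (a point): Point on the lever's axis at mid-height of the knob, 75 mm above the bench; press frame (0, 100 mm).
- lever_knob (a point): Middle of the grip height of the lever's black upright round knob: 18 mm across, from 48 to 90 mm above the bench, 85 mm from the pivot. The flat steel arm under it has its top 50 mm above the bench.
- red_notch (a point): Where lever_knob is when the lever sits in the red-marked notch (75 mm above the bench).
- mount_a: Bystander: white plastic slide mount 50 x 50 x 4 mm, lying on the press bed; origin centre of underside.
- mount_b: Bystander: white plastic slide mount 50 x 50 x 4 mm, lying on the bench before the press; origin centre of underside.
- loupe: Bystander: chrome loupe 44 mm across, 46 mm tall, upright before the press; origin centre of underside.
- bottle: Bystander: squat amber glass dropper bottle 54 mm across with black rubber cap, 95 mm tall, near the rack; origin centre of underside.
- cutter: Bystander: black bakelite film cutter base 70 x 160 x 42 mm (x, y, z), beyond the rack; origin centre of underside.
Not all that is in view belongs to the job. What is shaped like the rack but green is not meant.

How it is judged:
On the way, in this order (a step that is already met when the one before it is completed fails the run):
1. the punch stands seated in the sleeve, released, the sleeve not yet driven down (horizontal distance between punch and socket_mouth below 0.0035 m and z of punch in the frame of socket_mouth between -0.004 and 0.003 m and angle between the z axis of punch and the z axis of press, either way round below 0.06 rad and angle between punch's own z axis and vertical below 0.1 rad and contact force between each of the arm, the fingers and punch below 0.1 N and value of joint sleeve below 0.003 m), for 0.2 s.
2. the sleeve is driven home with the tapper's face on the punch's head (horizontal distance between punch and socket_mouth below 0.0035 m and z of punch in the frame of socket_mouth between -0.004 and 0.003 m and angle between the z axis of punch and the z axis of press, either way round below 0.06 rad and angle between punch's own z axis and vertical below 0.1 rad and value of joint sleeve above 0.005 m and contact force between each of the arm, the fingers and punch below 0.1 N and distance between tapper_face and punch_head below 0.013 m).
3. the tapper stands released in a hole of the rack (z of tapper in the frame of rack between 0.046 and 0.054 m and angle between tapper's own z axis and vertical below 0.08 rad and x of tapper in the frame of rack between -0.006 and 0.006 m and horizontal distance between tapper and rack below 0.082 m and contact force between each of the arm, the fingers and tapper below 0.1 N), for 0.2 s.
4. the lock lever is in the red-marked notch (value of joint lock_lever between 0.9 and 1.1 rad), for 0.2 s.
At the end, for the whole second after the job is handed in: Punch upright within 0.06 rad in the sleeve, 3.5 mm of the axis, collar on the rim within 3 mm; sleeve driven at least 5 of 6 mm; tapper upright in a rack hole, collar on the rack within 4 mm; lock lever within 0.1 rad of the red notch; all released and at rest (all of step 3 and all of step 4 and horizontal distance between punch and socket_mouth below 0.0035 m and z of punch in the frame of socket_mouth between -0.004 and 0.003 m and angle between the z axis of punch and the z axis of press, either way round below 0.06 rad and angle between punch's own z axis and vertical below 0.1 rad and value of joint sleeve above 0.005 m and velocity of joint lock_lever between -0.1 and 0.1 rad/s and linear speed of each of punch, tapper below 0.02 m/s and contact force between each of the arm, the fingers and punch below 0.1 N); the robot touches nothing.
It fails at once if the gripper or arm drives the punch down directly, without the tapper (value of joint sleeve above 0.003 m and contact force between any of the arm, the fingers and punch above 1 N).
It fails at once if a bystander is pushed more than 15 mm from its place (distance of any of mount_a, mount_b, loupe, bottle, cutter, spare_die from where it was at the start of the episode above 0.015 m).
It fails at once if a bystander is tipped (angle between any of mount_a, mount_b, loupe, bottle, cutter, spare_die's own z axis and vertical above 0.35 rad).
It also fails if it takes over 72 s, if anything falls off the work surface, if the arm or the gripper's body presses on something with over 40 N, if the wrist force passes 120 N, or if a joint passes its speed limit or range.

### The arm

A 6-joint arm with a two-finger parallel gripper is mounted at the origin on the work surface. World frame = base frame: x ahead of the robot, y to its left, z up, the work surface at z = 0. Lengths are in m, angles in rad, forces in N, time in s.
With the tool pointing down it reaches from about 0.425 to 0.95 m from the base axis. Payload 14.7 kg.
Tool frame: the origin (TCP) lies at the very end of the fingers, on their centre line; the grasp point (between the pads) lies 19 mm behind it; z points along the fingers, y is the direction in which the jaws open and shut (so a half turn about z gives the same grasp; the last joint's range is limited). The gripper opens to 85 mm and grips with 20 to 120 N. Pads are 22 mm wide; open, the fingers measure 114 mm over their backs; the gripper's body (76 mm by 85 mm) begins 54 mm behind the grasp point. The pads swing forward as they close: fully open they stand 13 mm farther back than shut.
Start: joints at [-1.302, 0.48, 1.596, -0, 1.065, -0.047], TCP at [0.202, -0.618, 0.231] pointing down, gripper open.
Joint ranges: [-2.75, 2.75], [-0.82, 2.05], [0.23, 2.67], [-1.56, 4.7], [0.09, 2.69], [-2.92, 2.92]. Speed limits (rad/s): [1.89, 1.89, 2.39, 3.01, 3.01, 3.01].

### API

Orientations are given as a rotation vector (axis times angle).
In Python, from cell import telemetry, capture, calibration, job_done, outline_of, pinpoint gives the robot as it stands.
- The arm moves only by the shell command python3 -m crank 'ROWS' [FORCE]. ROWS is a JSON object of lists of equal length, an entry for each row: "gripper": the gripper command: -1 is shut, 1 is fully open, values between are in proportion; "dp": the shift along the world's x, y, z in units of 40 mm (1.0 is 40 mm), a list of three; "twist": the turn about the world's z in units of 5 degrees (1.0 is 5 degrees). In form: {"gripper": [gripper, ...], "dp": [[x, y, z], ...], "twist": [twist, ...]}. A call has 1 to 10 rows; each row shifts and turns the commanded pose from where the row before left it; what a row does not reach is not made up. A row lasts 1/12 s, in which the tool goes at most 41.7 mm and 7.16 degrees, less where a joint would pass 70% of its speed; a pose out of reach is approached as far as the arm can. A call is refused whole if a number of a shift passes 1 or a number of a turn 1, either way. A call with a gripper value outside its range is refused whole. The fingers move at their own pace and stop on an object; FORCE is the grip in N (left out, the last holds). Time passes only in rows, so rows that do not move let the fingers close. It gives the time, the measured TCP pose, the force and the opening at its end, in the units of the state.
- telemetry.get_obs(): the state, without advancing time (a new reading comes with each control period).
- capture(name): name is "scene" or "side" or "wrist"; returns the picture (384x512x3 uint8, red, green, blue); there is no depth.
- calibration(name): a dict with "fx", "fy", "cx", "cy" (pixels), "rvec" (rotation vector, rad) and "tvec" (3), from world to camera coordinates, as OpenCV has them. Camera axes: x right, y down, z forward; pixel columns grow to the right and rows downward; lengths in m; the calibration is good to about 2 mm. The wrist camera is an equidistant fisheye: a pixel r from the principal point sees the ray r / f radians off the axis. A picture is of the moment at which its call begins: read the wrist's pose just before it. calibration takes no time and is no camera call; for the wrist camera it gives the pose at the moment of the call.
- job_done(): hands the job in, once; it reports no verdict.
Trained networks look in the newest picture that a camera, given by its name, has taken for a name from the list of things; names that differ only in an ending like _2 or _b are one class to them, and where a whole thing is asked for, a point or a joint stands for the part that bears it (a point fixed in the world has none). Each returns a list of dicts, best first, with "conf" (0 to 1); they miss things now and then, are a little off and sometimes report something else, mostly with a low value. They report only what shows in the picture. A call takes as long as a camera call. They do not tell look-alikes from the thing itself.
- outline_of(camera, query): "region" (384x512 bool, what is visible of it) and "extent" ([left, top, right, bottom] as shares, 0 to 1, of the picture: columns of its width, rows of its height, round what is visible of it).
- pinpoint(camera, query): "position" ([column, row] as shares, 0 to 1, of the picture: columns of its width, rows of its height: a listed point, or the origin of a listed thing).
The state is a dict: "clock": time; "joint_pos": joint angles; "dq": joint speeds; "tau": joint torques, N m; "tool_pos": TCP position; "ee_rot": TCP orientation; "wrist_force": force on the tool from outside, world axes, zero at the start; "wrist_torque": the same for the moment, N m; "opening": opening from 0.0 (shut) to 1.0 (fully open).
Only numpy, scipy, OpenCV 4.12 (cv2) and the standard library are available. Lean on these libraries where they do the work, as an engineer would, in place of code of your own. Each camera call takes 0.05 s, during which the arm holds its last target.

## Working session

There is one attempt and no reset: what is moved stays moved. The work goes in short steps, Python scripts to look and compute and a shell command to move; the robot and the scene stay as the last step left them, time stands still between calls to the robot, and variables do not carry over. Pictures are saved under pics/ and viewed, and the job is handed in when it is done.

```bash
ls -la; mkdir -p pics; cat > h.py <<'E'
import numpy as np, cv2
from cell import telemetry, capture, calibration, job_done, outline_of, pinpoint
def save(name, img, scale=1.5, crop=None):
    if crop is not None:
        l,t,r,b=crop; img=img[t:b,l:r]
    img=cv2.resize(img,None,fx=scale,fy=scale,interpolation=cv2.INTER_CUBIC)
    cv2.imwrite('pics/'+name+'.png', img[:,:,::-1])
def ray(cal, px, fish=False):
    """world origin, dir of a pixel (col,row)"""
    R,_=cv2.Rodrigues(np.array(cal['rvec'],float)); t=np.array(cal['tvec'],float)
    x=(px[0]-cal['cx'])/cal['fx']; y=(px[1]-cal['cy'])/cal['fy']
    if fish:
        r=np.hypot(x,y); d=np.array([x/r*np.sin(r),y/r*np.sin(r),np.cos(r)]) if r>1e-9 else np.array([0,0,1.])
    else:
        d=np.array([x,y,1.]); d/=np.linalg.norm(d)
    return -R.T@t, R.T@d
def tri(rays):
    A=np.zeros((3,3)); b=np.zeros(3)
    for o,d in rays:
        P=np.eye(3)-np.outer(d,d); A+=P; b+=P@o
    p=np.linalg.solve(A,b)
    return p,[np.linalg.norm((np.eye(3)-np.outer(d,d))@(p-o)) for o,d in rays]
def onz(o,d,z): return o+d*(z-o[2])/d[2]
def proj(cal,p,fish=False):
    R,_=cv2.Rodrigues(np.array(cal['rvec'],float)); c=R@np.array(p)+np.array(cal['tvec'])
    if fish:
        th=np.arctan2(np.hypot(c[0],c[1]),c[2]); ph=np.arctan2(c[1],c[0]); x,y=th*np.cos(ph),th*np.sin(ph)
    else: x,y=c[0]/c[2],c[1]/c[2]
    return np.array([cal['fx']*x+cal['cx'],cal['fy']*y+cal['cy']])
E
python3 - <<'E'
from h import *
o=telemetry.get_obs(); print(o)
for n in ('scene','side','wrist'):
    save(n+'0',capture(n)); c=calibration(n); print(n,c)
    R,_=cv2.Rodrigues(np.array(c['rvec'],float)); print(-R.T@np.array(c['tvec']))
E
```

```text
total 12
drwxr-xr-x  3 agent agent 4096 Dec  7 03:39 .
drwxr-xr-x 23 root  root  4096 Dec  7 03:39 ..
drwxr-xr-x  2 agent agent 4096 Dec  7 03:39 pics
{'clock': 0.0, 'joint_pos': array([-1.30160070e+00,  4.80875996e-01,  1.59688404e+00,  2.37466435e-05,
        1.06509154e+00, -4.65789844e-02]), 'dq': array([ 0.00057222, -0.00129919, -0.00043695, -0.00020838, -0.00035618,
       -0.00077377]), 'tau': array([-4.14267837e-03, -9.50663638e+01, -4.30181050e+01, -4.73334094e-04,
        1.28588488e-02, -9.12378823e-05]), 'tool_pos': array([ 0.2017877 , -0.61744253,  0.23063995]), 'ee_rot': array([-3.10128147e+00, -4.93744409e-01,  1.87166093e-04]), 'wrist_force': array([ 0.3002771 , -0.15001793,  0.52682603]), 'wrist_torque': array([ 0.00950082, -0.00152483, -0.02432391]), 'opening': 0.9946523784354188}
scene {'fx': 443.31011961962247, 'fy': 443.31011961962247, 'cx': 261.630591693348, 'cy': 188.3120314485899, 'rvec': array([ 1.89132462,  1.45287839, -0.68387186]), 'tvec': array([-0.15576161, -0.22603781,  1.35781074])}
[ 1.17978047 -0.13181919  0.71396535]
side {'fx': 489.26239353759246, 'fy': 489.26239353759246, 'cx': 259.97132923413335, 'cy': 187.5628096961615, 'rvec': array([ 0.73059839, -2.61082809,  1.0760211 ]), 'tvec': array([0.44566124, 0.2091064 , 1.16738485])}
[0.0087469  0.80302815 0.97989596]
wrist {'fx': 297.3186396354542, 'fy': 297.3186396354542, 'cx': 258.81838896136276, 'cy': 191.45652288985298, 'rvec': array([-2.32488687,  1.68684322,  0.27253603]), 'tvec': array([-0.6481332 , -0.04028712,  0.38077737])}
[ 0.27800871 -0.59166503  0.3732757 ]
```

View pics/scene0.png

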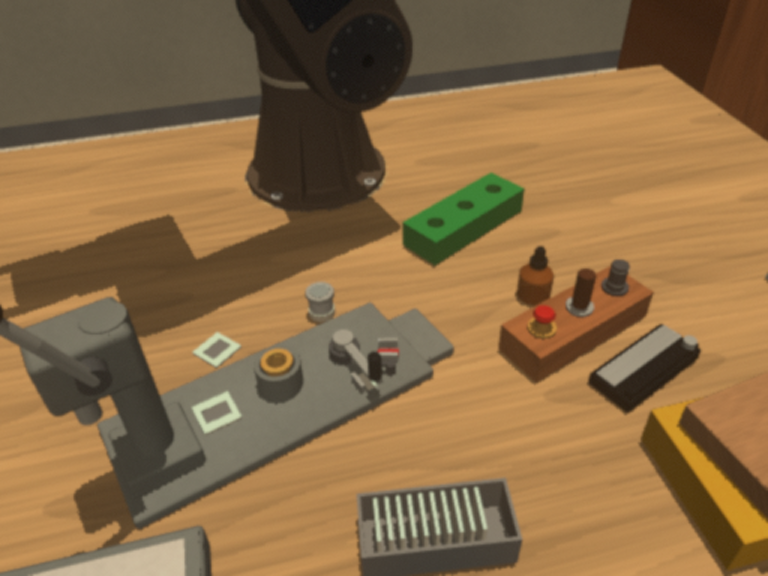

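View pics/side0.png

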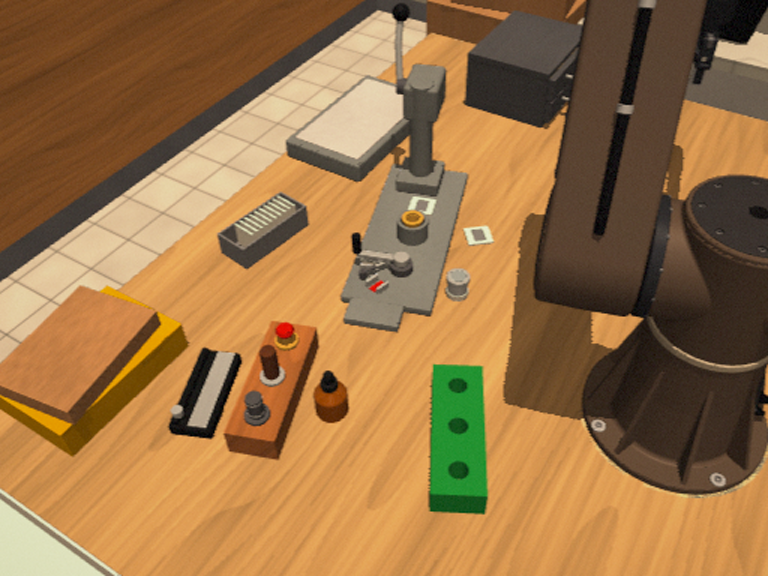

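View pics/wrist0.png

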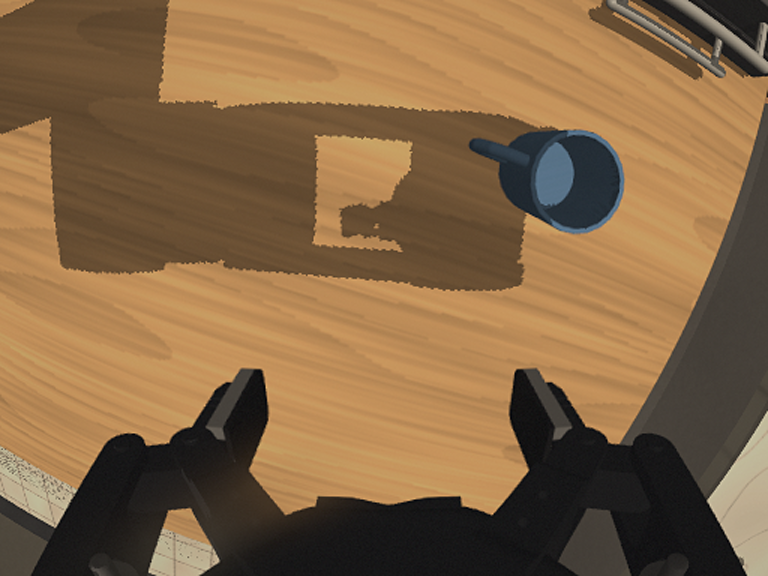

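Scene view (1.5x): the brown rack is at (578,325). It holds the spare die with the red knob at (543,318), the tapper at (584,290) and the punch, dark with a ring, at (618,277). The green rack at (465,215) is the decoy. The press boss is at (278,368), the lever pivot at (343,345) and the black lever knob at (375,362). Next I measure these from both fixed cameras.

```bash
python3 - <<'E'
from h import *
S=np.array([512,384])
cal={n:calibration(n) for n in('scene','side')}
for n in cal: capture(n)
names=['punch','punch_head','tapper','rack','spare_die','press','socket_mouth','lever_pivot','lever_knob','red_notch','mount_a','loupe','bottle','cutter']
res={}
for q in names:
    for n in cal:
        r=pinpoint(n,q)
        res[q,n]=[(np.array(x['position'])*S,x['conf']) for x in r[:4]]
    s=' | '.join(n+' '+', '.join(f"({p[0]:.1f},{p[1]:.1f};{c:.2f})" for p,c in res[q,n]) for n in cal)
    print(q,s)
    if all(res[q,n] for n in cal):
        p,e=tri([ray(cal[n],res[q,n][0][0]) for n in cal]); print('    ->',p.round(4),np.round(e,4))
print(telemetry.get_obs()['clock'])
E
```

```text
punch scene (412.8,190.8;0.65) | side (183.7,250.1;0.65)
    -> [0.5514 0.3307 0.0861] [0.0246 0.0246]
punch_head scene (411.8,176.9;0.63) | side (167.0,266.2;0.73)
    -> [0.5345 0.3671 0.0927] [0.0032 0.0032]
tapper scene (386.0,206.1;0.87) | side (182.5,248.9;0.89)
    -> [0.5627 0.2929 0.0515] [0.0024 0.0024]
rack scene (383.2,220.0;0.95), (309.1,153.5;0.75) | side (186.4,260.2;0.72), (303.1,293.5;0.57)
    -> [0.5602 0.293  0.0074] [0.0045 0.0045]
spare_die scene (363.0,218.5;0.77) | side (190.9,229.7;0.69)
    -> [0.5829 0.2317 0.0486] [0.0011 0.0011]
press scene (189.8,260.2;0.90), (144.9,234.2;0.72), (214.4,209.0;0.62) | side (274.6,160.8;0.66)
    -> [ 0.5594 -0.1389  0.003 ] [0.0014 0.0014]
socket_mouth scene (184.7,234.3;0.82), (427.6,249.1;0.55) | side (273.6,142.1;0.52)
    -> [ 0.5595 -0.1373  0.0785] [0.0014 0.0014]
lever_pivot scene (226.7,213.9;0.72) | side (267.6,165.7;0.64)
    -> [ 0.5234 -0.0455  0.0763] [0.0023 0.0023]
lever_knob scene (252.4,245.9;0.86) | side (234.8,157.9;0.64), (140.9,263.7;0.46)
    -> [ 0.6195 -0.0191  0.0777] [0.0032 0.0032]
red_notch scene (267.3,214.4;0.84) | side (246.2,181.8;0.87)
    -> [0.5422 0.0353 0.0722] [0.0013 0.0013]
mount_a scene (142.1,273.6;0.85), (145.4,232.9;0.55) | side (280.7,135.9;0.59), (319.4,157.2;0.57)
    -> [ 0.5893 -0.2314  0.0239] [0.0015 0.0015]
loupe scene (213.5,207.2;0.75), (270.0,216.7;0.48) | side (303.2,197.3;0.76)
    -> [ 0.4148 -0.0594 -0.0014] [0.0044 0.0044]
bottle scene (356.8,196.3;0.98), (144.1,232.7;0.15) | side (221.1,270.6;0.76), (182.7,248.9;0.32), (302.8,195.1;0.32)
    -> [0.4693 0.2717 0.0048] [0.0027 0.0027]
cutter scene (429.7,246.7;0.82), (181.1,238.0;0.35) | side (138.3,264.7;0.85), (190.6,229.0;0.24)
    -> [6.556e-01 3.583e-01 5.000e-04] [0.001 0.001]
1.65
```

```bash
python3 -c "
from h import *
c=calibration('wrist');R,_=cv2.Rodrigues(c['rvec']);print(R)
"
python3 -m crank '{"gripper":[1,1,1,1,1,1,1,1,1,1],"dp":[[0.2,0.6,0.6],[0.5,0.8,0.3],[0.5,0.9,0.3],[0.5,0.9,0.3],[0.5,0.9,0.3],[0.5,0.9,0.3],[0.5,0.9,0],[0.5,0.9,0],[0.5,0.9,0],[0.5,0.9,0]],"twist":[0,0,0,0,0,0,0,0,0,0]}' 40
```

```text
[[ 3.10008485e-01 -9.50733597e-01 -6.05511313e-04]
 [-9.02914922e-01 -2.94615433e-01  3.12963881e-01]
 [-2.97723670e-01 -9.64747335e-02 -9.49764835e-01]]
clock: 2.48
tool_pos: [0.3881, -0.2762, 0.3143]
ee_rot: [3.102, 0.493, 0.001]
wrist_force: [0.9, -0.8, -0.2]
opening: 1.003
```

```bash

python3 -m crank '{"gripper":[1,1,1,1,1,1],"dp":[[0.3,0.8,0],[0.5,0.9,0],[0.5,0.9,0],[0.6,0.8,0],[0.6,0.5,0],[0,0,0]],"twist":[0,0,0,0,0,0]}'
python3 - <<'E'
from h import *
S=np.array([512,384])
c=calibration('wrist'); print(telemetry.get_obs()['tool_pos']); im=capture('wrist'); save('w1',im)
np.savez('v1.npz',**c)
for q in ['socket_mouth','lever_pivot','lever_knob','red_notch','mount_a']:
    for x in pinpoint('wrist',q)[:3]:
        p=np.array(x['position'])*S; o,d=ray(c,p,True)
        print(q,p.round(1),round(x['conf'],2),onz(o,d,{'socket_mouth':.066,'mount_a':.018}.get(q,.075)).round(4))
E
```

```text
clock: 2.98
tool_pos: [0.491, -0.1185, 0.3142]
ee_rot: [-3.101, -0.499, -0.004]
wrist_force: [-1.6, -0.3, -0.5]
opening: 0.999
[ 0.49099928 -0.1184837   0.31416676]
socket_mouth [291.9 112.9] 0.98 [ 0.5614 -0.1393  0.066 ]
lever_pivot [214. 115.] 0.72 [ 0.5281 -0.0444  0.075 ]
lever_pivot [285.5 109.7] 0.33 [ 0.5627 -0.1292  0.075 ]
lever_knob [212.9  45.9] 0.83 [ 0.6135 -0.0156  0.075 ]
lever_knob [53.5 49.2] 0.41 [0.5638 0.2283 0.075 ]
red_notch [161.7  81. ] 0.67 [0.5522 0.0362 0.075 ]
mount_a [347.6 114. ] 0.89 [ 0.5886 -0.2254  0.018 ]
mount_a [313.5 189.1] 0.88 [ 0.461  -0.2171  0.018 ]
mount_a [215.5 115.4] 0.61 [ 0.5224 -0.0395  0.018 ]
```

View pics/w1.png

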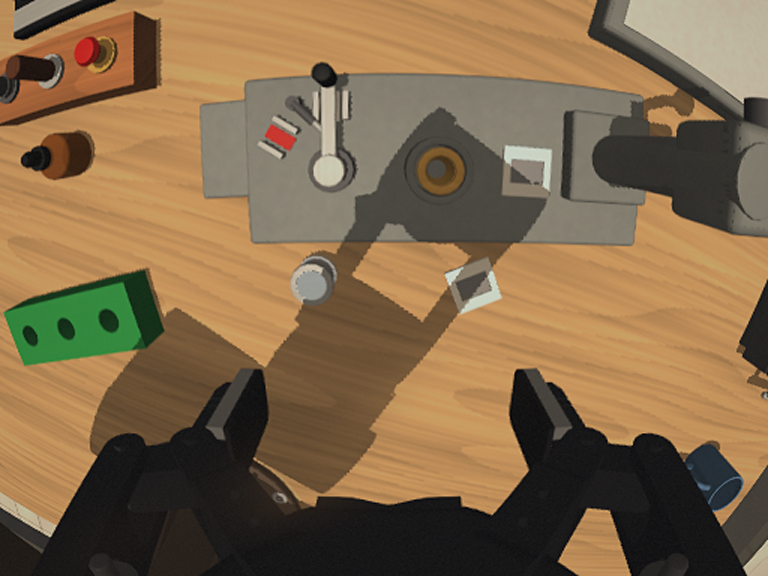

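The wrist picture (1.5x) shows the socket at (438,169), the lever knob at (322,73), the pivot at (328,172) and the red notch mark at (281,136). The brown rack is at upper left. Next I look at the rack from above.

```bash

python3 -m crank '{"gripper":[1,1,1,1,1,1,1,1,1,1],"dp":[[0,0.7,0],[0,1,0],[0,1,0],[0,1,0],[0,1,-0.1],[0,1,-0.1],[0,1,-0.1],[0.1,1,-0.1],[0.1,0.9,-0.1],[0.1,0.5,0]],"twist":[0,0,0,0,0,0,0,0,0,0]}'
cat > lookw.py <<'E'
import sys
from h import *
S=np.array([512,384])
tag=sys.argv[1]; qs=[a.split(':') for a in sys.argv[2:]]
c=calibration('wrist'); print(telemetry.get_obs()['tool_pos'],telemetry.get_obs()['clock']); im=capture('wrist'); save(tag,im)
cv2.imwrite('pics/raw_'+tag+'.png',im[:,:,::-1])
np.savez('cal_'+tag+'.npz',**c)
for q,z in qs:
    for x in pinpoint('wrist',q)[:3]:
        p=np.array(x['position'])*S; o,d=ray(c,p,True)
        print(q,p.round(1),round(x['conf'],2),onz(o,d,float(z)).round(4))
E
python3 lookw.py w2 punch:.05 punch_head:.096 tapper:.05 rack:0 spare_die:.05
```

```text
clock: 4.12
tool_pos: [0.4992, 0.2444, 0.2934]
ee_rot: [-3.102, -0.494, 0.001]
wrist_force: [-0.5, 0.0, -0.9]
opening: 1.002
[0.49920977 0.24436894 0.2933578 ] 4.1167
punch_head [170.7 109.9] 0.59 [0.5319 0.3643 0.096 ]
punch_head [465.7 186.8] 0.34 [ 0.5676 -0.044   0.096 ]
tapper [448.9 209. ] 0.72 [ 0.5217 -0.072   0.05  ]
tapper [239.5 100.3] 0.64 [0.5634 0.2929 0.05  ]
rack [229.6 279.8] 0.78 [0.2655 0.2244 0.    ]
rack [237.6 100. ] 0.57 [0.5615 0.2985 0.    ]
rack [486.4 200.9] 0.48 [ 0.5587 -0.2042  0.    ]
spare_die [293.5 100.9] 0.95 [0.5845 0.227  0.05  ]
```

View pics/w2.png

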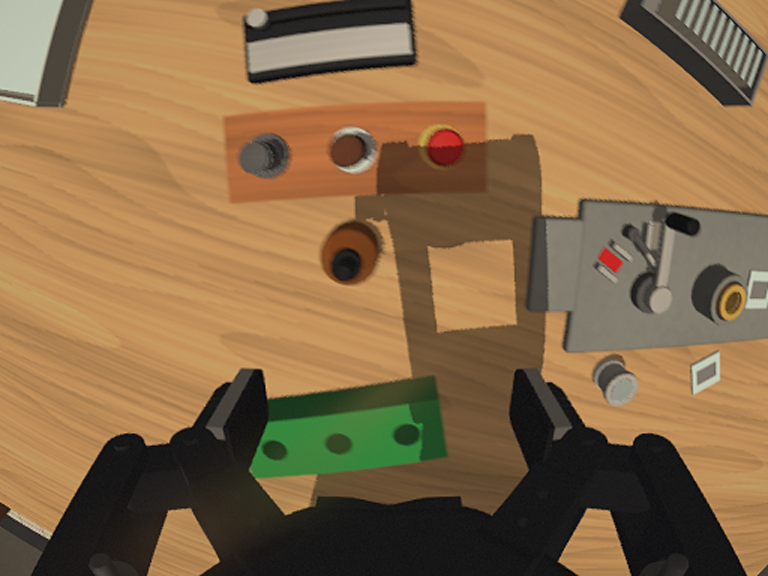

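The wrist view shows three things in the brown rack: the dark ringed cylinder (263,155) is the punch, the brown wooden grip (350,150) is the tapper, and the red knob (445,147) is the spare die. The green rack (340,440) is the decoy. I move over the punch for a closer second view.

```bash

python3 -m crank '{"gripper":[1,1,1,1],"dp":[[-0.2,0.7,-0.3],[-0.3,0.8,-0.4],[-0.2,0.8,-0.4],[0,0,0]],"twist":[0,0,0,0]}'
python3 lookw.py w3 punch:.05 punch_head:.096 tapper:.05 spare_die:.05
python3 - <<'E'
from h import *
im=cv2.imread('pics/raw_w3.png')[:,:,::-1]; save('w3c',im,3,(110,60,370,250))
E
```

```text
clock: 4.75
tool_pos: [0.4696, 0.3361, 0.2475]
ee_rot: [-3.102, -0.494, 0.004]
wrist_force: [-1.2, -0.4, -0.6]
opening: 0.999
[0.46962321 0.3360911  0.24753066] 4.75
punch [250.2 104.6] 0.83 [0.5337 0.3687 0.05  ]
punch [505.4 220.3] 0.5 [ 0.5178 -0.0776  0.05  ]
punch_head [250.1 107.9] 0.7 [0.5323 0.3669 0.096 ]
spare_die [378. 103.] 0.65 [0.5877 0.2274 0.05  ]
```

View pics/w3c.png

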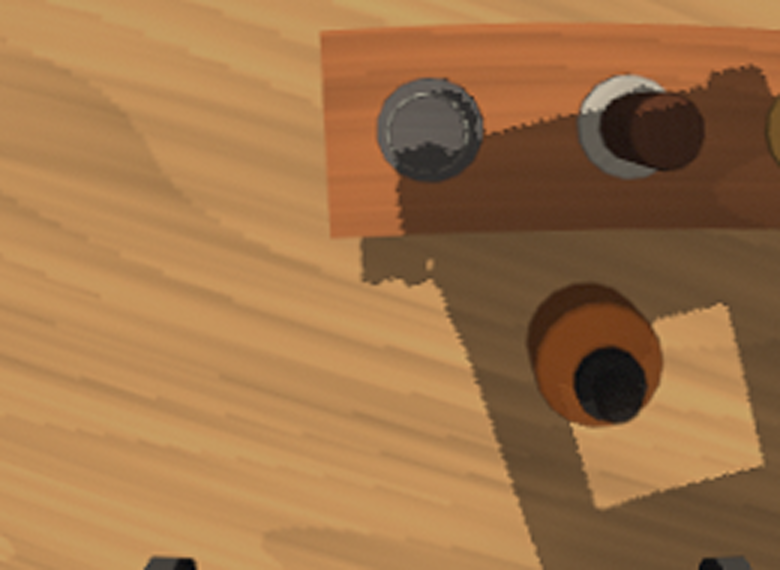

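```bash
python3 - <<'E'
from h import *
c=dict(np.load('cal_w3.npz'))
for n,p in (('punch',(253.4,103.1)),('tapper',(320.3,102.3)),('tapper top',(110+668/3,60+130/3))):
    o,d=ray(c,p,True); print(n,onz(o,d,.056),onz(o,d,.116))
c2=dict(np.load('cal_w2.npz'))
# two-view heights: punch head seen in w2 (~(260,157)/1.5?), tapper
im=cv2.imread('pics/raw_w2.png')[:,:,::-1]; save('w2c',im,4,(145,60,335,145))
# project punch hypothesis in w2
for q in ((.536,.3675),(.5622,.2995)):
    for z in (.056,.096,.116): print(q,z,proj(c2,(*q,z),True).round(1))
E
```

```text
punch [0.53664717 0.36575969 0.056     ] [0.53836062 0.36510763 0.116     ]
tapper [0.56207042 0.29525031 0.056     ] [0.55921372 0.30727317 0.116     ]
tapper top [0.56602452 0.28139105 0.056     ] [0.56245703 0.29590528 0.116     ]
(0.536, 0.3675) 0.056 [178.1 104.7]
(0.536, 0.3675) 0.096 [169.1 105.9]
(0.536, 0.3675) 0.116 [163.9 106.6]
(0.5622, 0.2995) 0.056 [233.9  99.7]
(0.5622, 0.2995) 0.096 [231.  100.1]
(0.5622, 0.2995) 0.116 [229.2 100.4]
```

View pics/w2c.png

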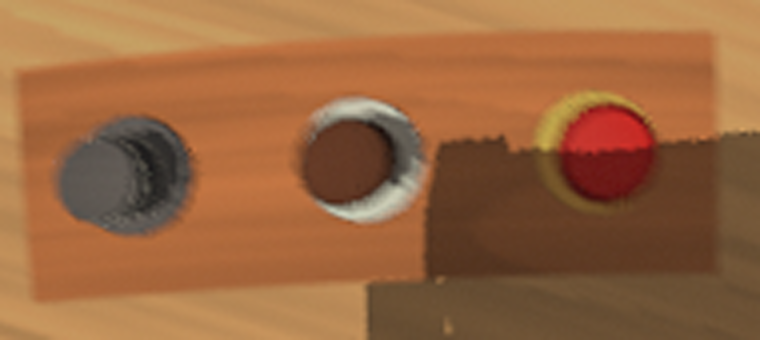

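The two-view check fits. The punch is at (0.5366, 0.3658) and the tapper at (0.5621, 0.2953), which puts them 75.0 mm apart, with collars and tops at the stated heights. The crop shows the dark ringed punch at the left end, with no other item like it. I go above the punch.

```bash

python3 -m crank '{"gripper":[0.2,0.2,0.2,0.2,0.2,0.2],"dp":[[0.42,0.18,-0.5],[0.42,0.19,-0.6],[0.42,0.19,-0.6],[0.42,0.18,-0.5],[0,0,0],[0,0,0]],"twist":[0.3,0.1,0,0,0,0]}'
python3 lookw.py w4 punch_head:.096
```

```text
clock: 5.5
tool_pos: [0.5394, 0.3622, 0.1612]
ee_rot: [3.093, 0.545, -0.002]
wrist_force: [0.2, -0.8, 0.9]
opening: 0.6
[0.5394482  0.36220582 0.16116424] 5.5
punch_head [253.9 211.9] 0.66 [0.5338 0.3654 0.096 ]
```

View pics/w4.png

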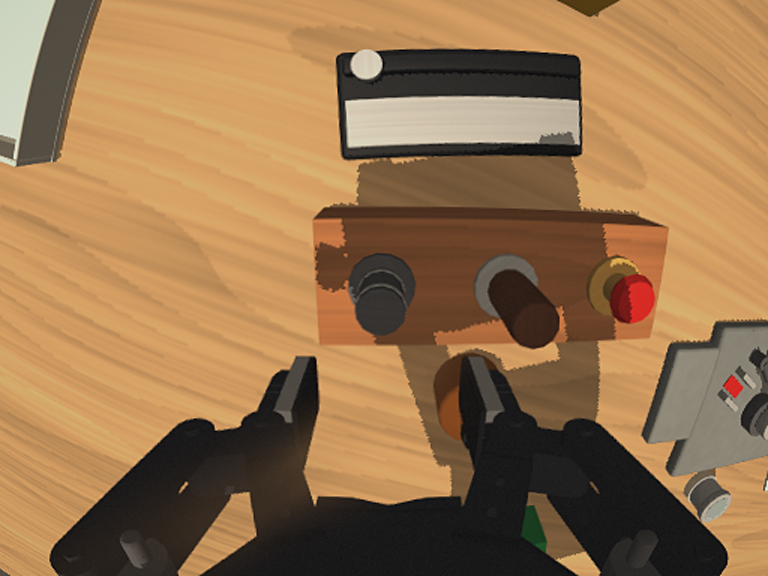

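```bash
python3 - <<'E'
from h import *
o=telemetry.get_obs(); print(o['clock'],o['tool_pos'],o['dq'].round(4))
c=dict(np.load('cal_w4.npz'))
for p,z in (((254,206.5),.096),((254.6,191),.056)):
    a,d=ray(c,p,True); print(onz(a,d,z))
for z in (.161,.142): print(proj(c,(.5394,.3622,z),True))
im=cv2.imread('pics/raw_w4.png')[:,:,::-1]; save('w4c',im,4,(180,140,370,270))
E
```

```text
5.6 [0.53914061 0.36278944 0.16289346] [ 0.0078 -0.0161  0.0021  0.0012 -0.002   0.0013]
[0.53795407 0.36681279 0.096     ]
[0.53701486 0.3665756  0.056     ]
[261.03421874 249.72093684]
[260.82743352 234.28609154]
```

View pics/w4c.png

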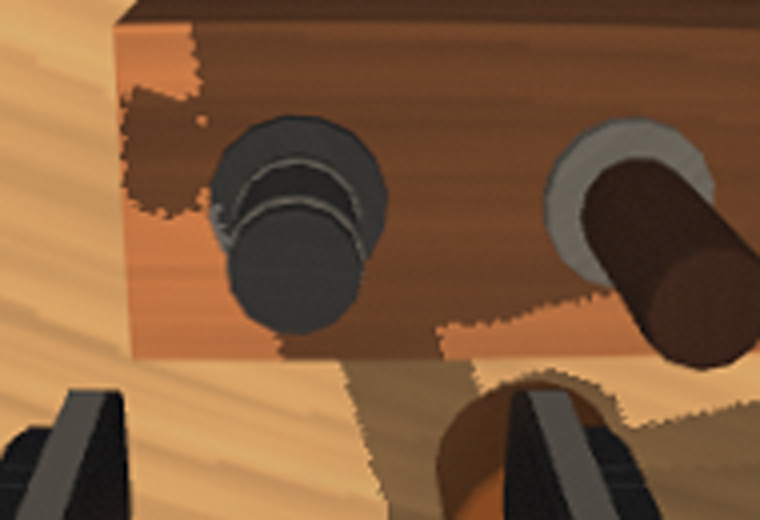

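```bash

python3 -m crank '{"gripper":[0.2,0.2,0.2],"dp":[[0,0,-0.8],[0,0,0],[0,0,0]],"twist":[0,0,0]}'
```

```text
clock: 5.85
tool_pos: [0.5379, 0.3629, 0.1303]
ee_rot: [3.093, 0.548, -0.002]
wrist_force: [-0.2, -0.8, 0.8]
opening: 0.603
```

```bash

python3 -m crank '{"gripper":[0.2,0.2,0.2,0.2,0.2],"dp":[[0,0.09,-0.4],[0,0,-0.5],[0,0,-0.5],[0,0,-0.3],[0,0,0]],"twist":[0,0,0,0,0]}'
python3 lookw.py w5
```

```text
clock: 6.27
tool_pos: [0.5379, 0.3667, 0.061]
ee_rot: [3.093, 0.548, -0.003]
wrist_force: [-0.7, -0.8, -0.5]
opening: 0.601
[0.53792491 0.36666631 0.06103126] 6.2667
```

View pics/w5.png

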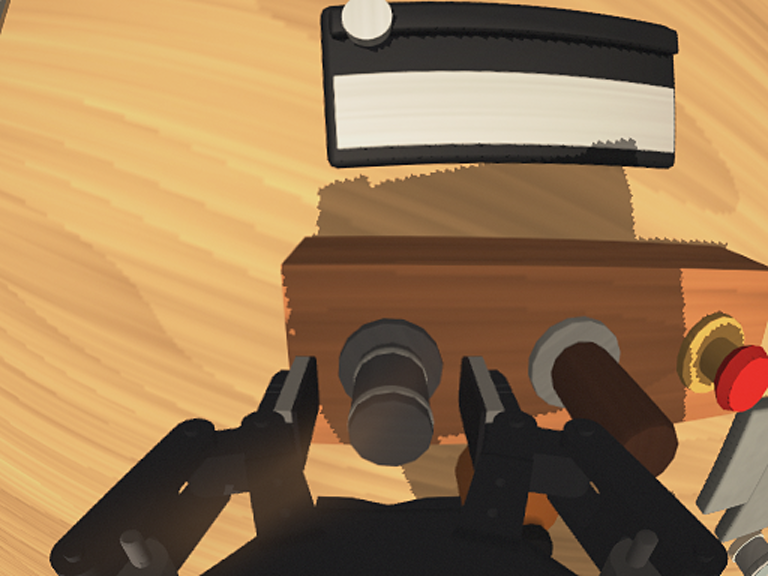

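The punch stands centred between the jaws: grip at (391,430), fingertips at 318 and 460. I close.

```bash

python3 -m crank '{"gripper":[-1,-1,-1,-1,-1,-1,-1,-1],"dp":[[0,0,0],[0,0,0],[0,0,0],[0,0,0],[0,0,0],[0,0,0],[0,0,0],[0,0,0]],"twist":[0,0,0,0,0,0,0,0]}' 60
python3 lookw.py w6
```

```text
clock: 6.98
tool_pos: [0.5396, 0.3678, 0.0637]
ee_rot: [-3.093, -0.548, -0.003]
wrist_force: [-1.3, -0.4, 7.4]
opening: 0.288
[0.53958094 0.36776304 0.06371018] 6.9833
```

View pics/w6.png

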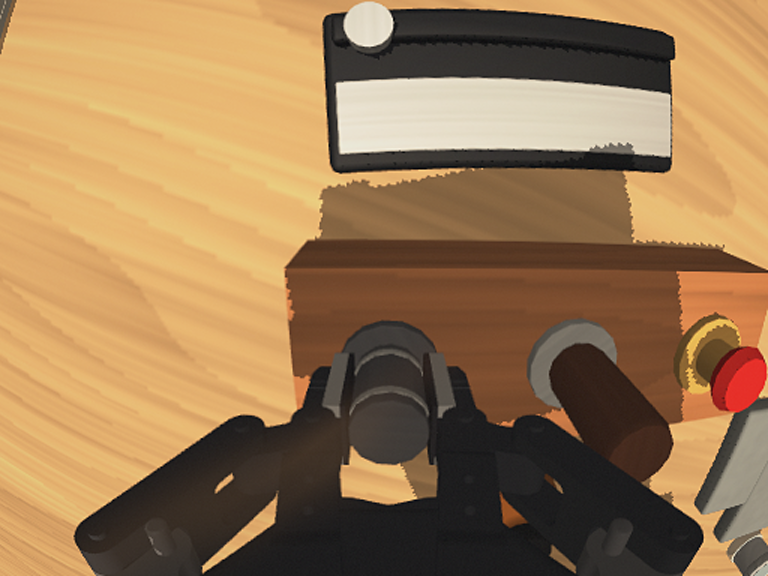

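```bash

python3 -m crank '{"gripper":[-1,-1,-1,-1,-1,-1,-1,-1],"dp":[[0,0,0.3],[0,0,0.6],[0,0,0.8],[0,0,0.8],[0,0,0.8],[0,0,0.8],[0,0,0.5],[0,0,0]],"twist":[0,0,0,0,0,0,0,0]}'
python3 lookw.py w7; python3 - <<'E'
from h import *
save('side7',capture('side'),3,(60,120,320,320))
E
```

```text
clock: 7.7
tool_pos: [0.5407, 0.3684, 0.2525]
ee_rot: [-3.09, -0.548, -0.012]
wrist_force: [0.3, 0.0, -2.7]
opening: 0.293
[0.54070128 0.36841825 0.25252581] 7.7
```

View pics/side7.png

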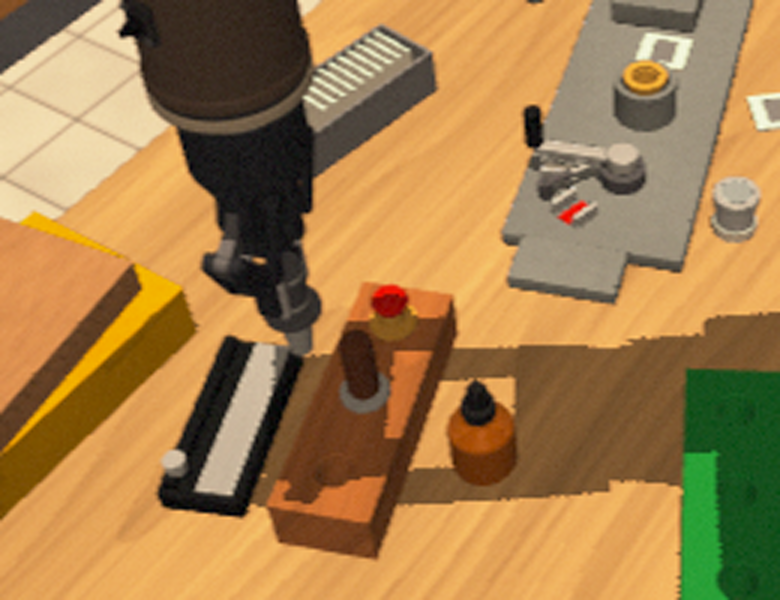

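View pics/w7.png

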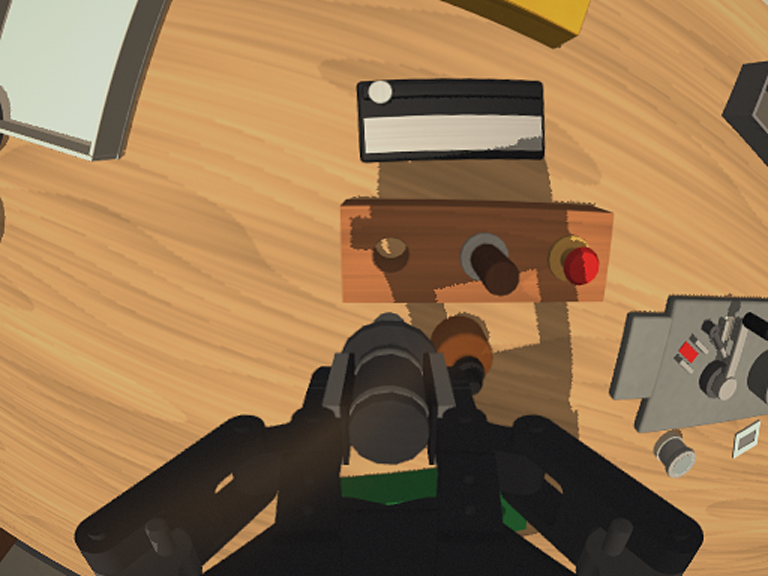

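Punch held, and its hole is empty. The wrist view shows the grip between the pads at (390,425) and the shank tip at (390,318). I move to a place beside the socket.

```bash

python3 -m crank '{"gripper":[-1,-1,-1,-1,-1,-1,-1,-1,-1,-1],"dp":[[-0.09,-0.5,0],[-0.09,-0.8,0],[-0.09,-0.95,0],[-0.09,-0.95,0],[-0.09,-0.95,0],[-0.09,-0.95,0],[-0.09,-0.95,0],[-0.09,-0.95,0],[-0.09,-0.95,0],[-0.09,-0.95,0]],"twist":[0,0,0,0,0,0,0,0,0,0]}'
python3 -m crank '{"gripper":[-1,-1,-1,-1,-1,-1,-1,-1],"dp":[[-0.1,-0.9,0],[-0.1,-0.9,-0.2],[-0.1,-0.9,-0.4],[-0.1,-0.7,-0.4],[-0.1,-0.4,-0.3],[0,-0.2,0],[0,0,0],[0,0,0]],"twist":[0,0,0,0,0,0,0,0]}'
python3 lookw.py w8 socket_mouth:.066 lever_pivot:.075 lever_knob:.075
```

```text
clock: 8.63
tool_pos: [0.5012, 0.0096, 0.2449]
ee_rot: [-3.093, -0.548, 0.003]
wrist_force: [1.2, 0.6, -2.5]
opening: 0.289
clock: 9.3
tool_pos: [0.4826, -0.1485, 0.1938]
ee_rot: [-3.093, -0.547, 0.001]
wrist_force: [0.3, 0.1, -2.2]
opening: 0.288
[ 0.48263071 -0.14850886  0.19377891] 9.3
socket_mouth [281.5 101. ] 0.91 [ 0.5613 -0.14    0.066 ]
socket_mouth [175.9 194.1] 0.5 [ 0.4435 -0.0743  0.066 ]
lever_pivot [169.6 101.9] 0.72 [ 0.5286 -0.0457  0.075 ]
lever_pivot [173.8 194.6] 0.6 [ 0.4461 -0.074   0.075 ]
lever_knob [174.9   5. ] 0.66 [ 0.6149 -0.0197  0.075 ]
```

View pics/w8.png

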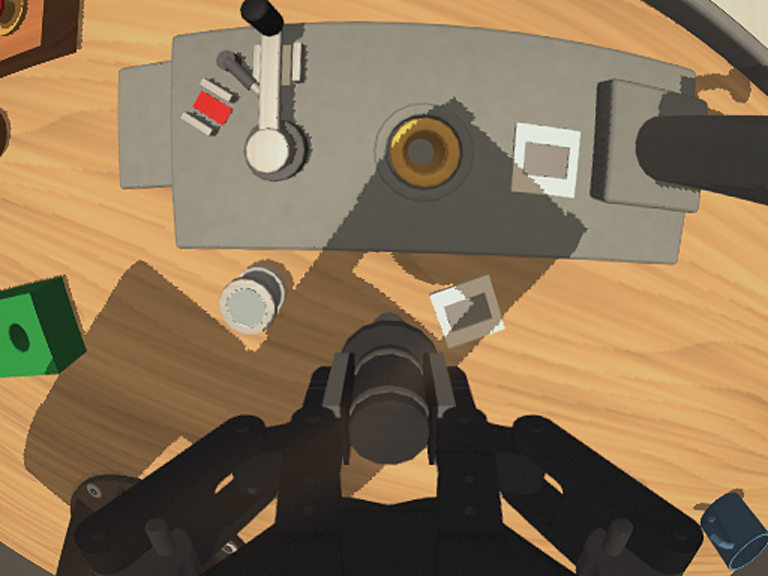

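```bash
python3 - <<'E'
from h import *
im=cv2.imread('pics/raw_w8.png')[:,:,::-1]; save('w8c',im,5,(195,195,325,315)); save('w8d',im,6,(235,60,335,140))
c=dict(np.load('cal_w8.npz'))
T=np.array([.48263,-.14851,.19378])
for dz in (.0323,-.0077,-.0137,-.0517): print(dz,proj(c,T+[0,0,dz],True))
for p in ((283,100.7),(281.5,101)):
    o,d=ray(c,p,True); print(onz(o,d,.066))
E
```

```text
0.0323 [261.43952388 284.52548071]
-0.0077 [260.98968236 243.15894448]
-0.0137 [260.93609392 238.35492824]
-0.0517 [260.65629221 213.66365501]
[ 0.56200706 -0.14118438  0.066     ]
[ 0.56126908 -0.14001919  0.066     ]
```

View pics/w8c.png

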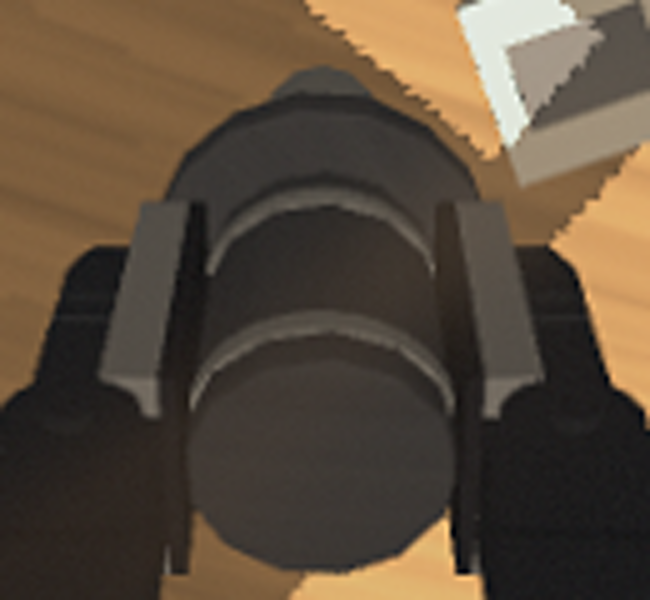

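View pics/w8d.png

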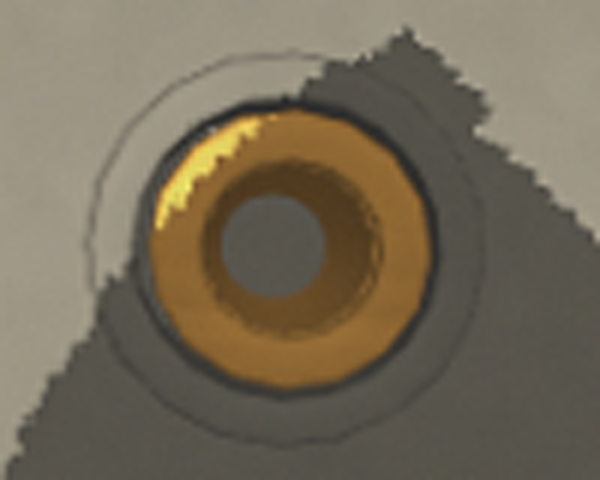

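```bash
python3 - <<'E'
from h import *
from scipy.optimize import least_squares
c=dict(np.load('cal_w8.npz'))
T=np.array([.48263,-.14851,.19378])
yaw=2*np.arctan2(.547,3.093); ex=np.array([np.cos(yaw),np.sin(yaw),0]); ey=np.array([-np.sin(yaw),np.cos(yaw),0])
print(np.degrees(yaw))
pts=[((259.5,213.4),-.002+.006,.020),((259.4,208.2),-.038,.008)]
th=np.linspace(0,2*np.pi,73)
def circ(O,z,r,tx=0,ty=0):
    return np.array([proj(c,O+ex*(r*np.cos(t)+tx*z)+ey*(r*np.sin(t)+ty*z)+np.array([0,0,z]),True) for t in th])
def f(v):
    O=T+ex*v[0]+ey*v[1]+np.array([0,0,v[2]])
    H=circ(O,.046,.013,v[3],v[4]); C=circ(O,.006,.020,v[3],v[4]); S=circ(O,-.038,.008,v[3],v[4])
    return np.array([H[:,0].min()-(195+189/5),H[:,0].max()-(195+456/5),H[:,1].max()-(195+572/5),
      C[:,1].min()-(195+92/5),C[:,0].min()-(195+165/5),C[:,0].max()-(195+480/5),S[:,1].min()-(195+66/5),(S[:,0].min()+S[:,0].max())/2-(195+322/5)])
r=least_squares(f,[0,0,-.0137,0,0]); print(r.x.round(4),r.fun.round(2))
O=T+ex*r.x[0]+ey*r.x[1]+[0,0,r.x[2]]
o,d=ray(c,(283.8,101.3),True); s=onz(o,d,.066); print(s, 'delta',s-O,(s-O)/.04)
print('tcp target', T+(s-O))
E
```

```text
20.058227152522793
[-0.0058  0.0009 -0.02   -0.0173  0.0001] [-0.27  0.29 -1.45  2.77 -1.87  1.81 -1.54  0.04]
[ 0.56175318 -0.14204902  0.066     ] delta [ 0.08486171  0.0076398  -0.10777478] [ 2.12154275  0.19099497 -2.69436938]
tcp target [ 0.56749171 -0.1408702   0.08600522]
```

```bash
python3 - <<'E'
from h import *
from scipy.optimize import least_squares
c=dict(np.load('cal_w8.npz'))
T=np.array([.48263,-.14851,.19378])
yaw=2*np.arctan2(.547,3.093); ex=np.array([np.cos(yaw),np.sin(yaw),0]); ey=np.array([-np.sin(yaw),np.cos(yaw),0])
th=np.linspace(0,2*np.pi,73)
def circ(O,z,r,tx=0,ty=0):
    return np.array([proj(c,O+ex*(r*np.cos(t)+tx*z)+ey*(r*np.sin(t)+ty*z)+np.array([0,0,z]),True) for t in th])
def f(v):
    O=T+ex*v[0]+ey*v[1]+np.array([0,0,v[2]]); tx=v[3] if len(v)>3 else 0
    H=circ(O,.046,.013,tx); C=circ(O,.006,.020,tx); S=circ(O,-.038,.008,tx); R=circ(O,.0385,.013,tx)
    return np.array([H[:,0].min()-(195+189/5),H[:,0].max()-(195+456/5),H[:,1].max()-(195+572/5),
      C[:,1].min()-(195+92/5),S[:,1].min()-(195+66/5),(S[:,0].min()+S[:,0].max())/2-(195+322/5)])
for v0 in ([0,0,-.0137],[0,0,-.0137,0]):
    r=least_squares(f,v0); print(r.x.round(4),r.fun.round(2))
for v in ([0,.0009,-.0137],[.002,.0009,-.0137],[-.002,.0009,-.0137]): print(v,f(v).round(2))
E
```

```text
[-0.0039  0.0009 -0.0163] [-1.16  1.15 -0.83  1.97 -1.35  0.02]
[-0.0036  0.0009 -0.0158  0.0056] [-1.3   1.29 -0.9   1.88 -1.13  0.02]
[0, 0.0009, -0.0137] [-2.07  1.96 -3.27 -2.67 -5.14 -0.02]
[0.002, 0.0009, -0.0137] [-2.28  2.18 -6.43 -6.09 -7.83 -0.02]
[-0.002, 0.0009, -0.0137] [-1.86  1.75 -0.16  0.72 -2.46 -0.02]
```

```bash

python3 -m crank '{"gripper":[-1,-1,-1,-1,-1,-1,-1,-1,-1],"dp":[[0.4,0.03,0],[0.55,0.05,0],[0.55,0.05,-0.2],[0.4,0.03,-0.4],[0.15,0,-0.4],[0,0,-0.4],[0,0,-0.2],[0,0,0],[0,0,0]],"twist":[0,0,0,0,0,0,0,0,0]}'
python3 lookw.py w9; python3 - <<'E'
from h import *
save('side9',capture('side'),5,(220,80,340,190)); save('scene9',capture('scene'),5,(120,170,250,290))
E
```

```text
clock: 10.25
tool_pos: [0.5646, -0.1419, 0.1302]
ee_rot: [-3.093, -0.549, 0.001]
wrist_force: [0.5, 0.3, -2.8]
opening: 0.288
[ 0.56461884 -0.14191628  0.13016649] 10.25
```

View pics/w9.png

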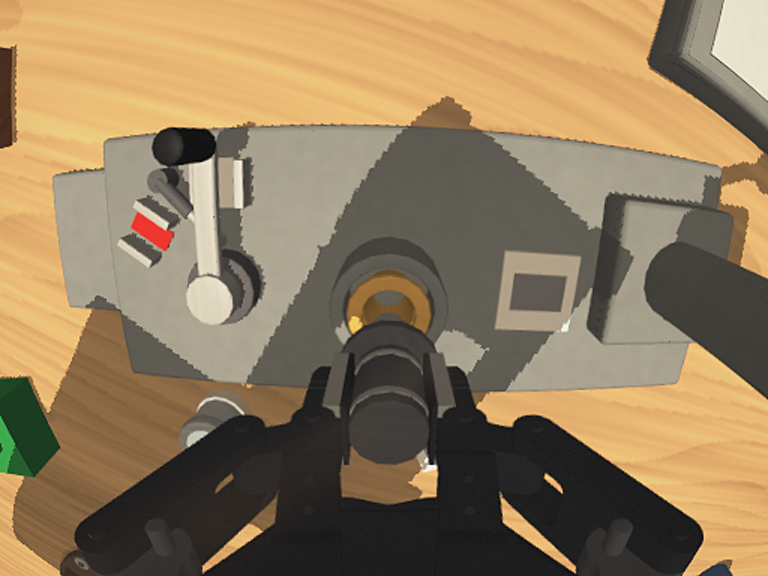

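View pics/side9.png

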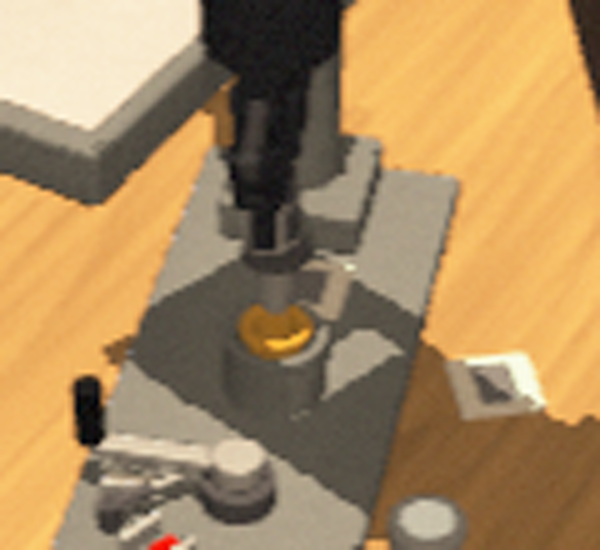

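View pics/scene9.png

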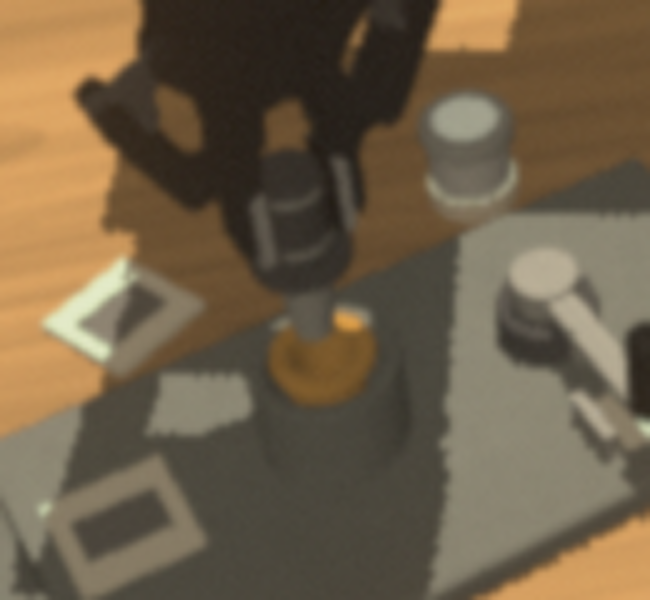

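```bash
python3 - <<'E'
from h import *
for n,off in (('scene',(120,170)),('side',(220,80))):
    c=calibration(n)
    for z in (.066,.0772,.123,.161): print(n,z,((proj(c,(.5617,-.1420,z))-off)*5).round(0))
E
```

```text
scene 0.066 [319. 352.]
scene 0.0772 [316. 332.]
scene 0.123 [300. 249.]
scene 0.161 [285. 176.]
side 0.066 [271. 320.]
side 0.0772 [271. 305.]
side 0.123 [271. 242.]
side 0.161 [271. 188.]
```

The punch tip hangs over the bore in all three views: wrist collar column 391 against socket 389, side shank 275 against rim 277, scene tip 313 against rim 322, which is about 2 mm. I lower it, watching the force.

```bash

python3 -m crank '{"gripper":[-1,-1,-1,-1,-1],"dp":[[0,0,-0.25],[0,0,-0.25],[0,0,-0.1],[0,0,0],[0,0,0]],"twist":[0,0,0,0,0]}'
python3 -m crank '{"gripper":[-1,-1,-1,-1],"dp":[[0,0,-0.15],[0,0,-0.1],[0,0,0],[0,0,0]],"twist":[0,0,0,0]}'
python3 lookw.py w10; python3 - <<'E'
from h import *
save('side10',capture('side'),5,(220,80,340,190)); save('scene10',capture('scene'),5,(120,170,250,290))
E
```

```text
clock: 10.82
tool_pos: [0.5644, -0.1423, 0.1053]
ee_rot: [-3.093, -0.548, 0.002]
wrist_force: [0.8, 0.1, -2.6]
opening: 0.285
clock: 11.15
tool_pos: [0.5646, -0.1423, 0.0956]
ee_rot: [-3.093, -0.548, 0.001]
wrist_force: [0.2, 0.1, -2.3]
opening: 0.287
[ 0.56459904 -0.14230706  0.09561824] 11.15
```

View pics/side10.png

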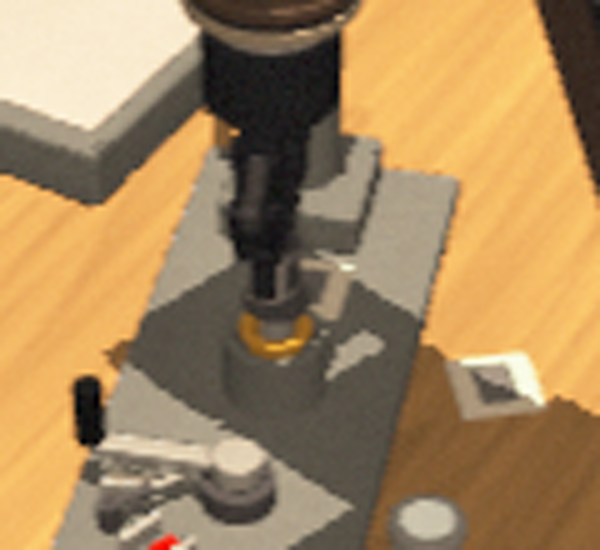

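View pics/scene10.png

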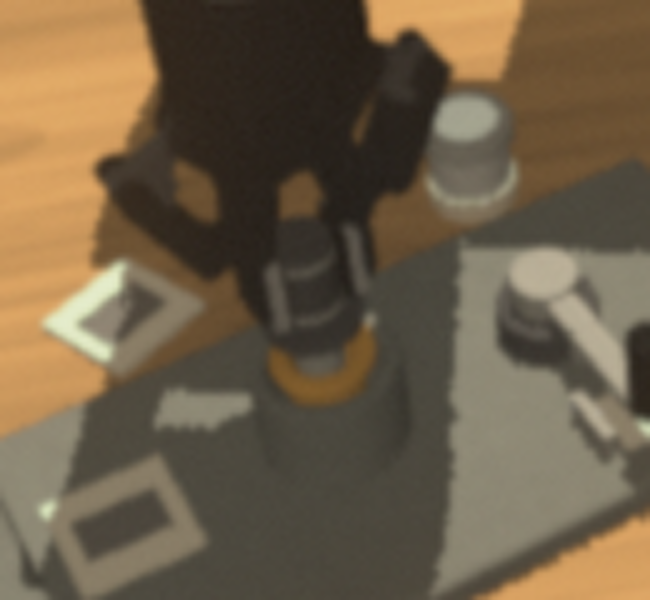

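```bash

python3 -m crank '{"gripper":[-1,-1,-1,-1],"dp":[[0,0,-0.12],[0,0,-0.1],[0,0,0],[0,0,0]],"twist":[0,0,0,0]}'
python3 -m crank '{"gripper":[-1,-1,-1],"dp":[[0,0,-0.05],[0,0,0],[0,0,0]],"twist":[0,0,0]}'
python3 lookw.py w11
```

```text
clock: 11.63
tool_pos: [0.5645, -0.1423, 0.0867]
ee_rot: [-3.093, -0.548, 0.001]
wrist_force: [-0.5, 0.2, -2.8]
opening: 0.287
clock: 11.88
tool_pos: [0.5648, -0.1424, 0.0851]
ee_rot: [-3.093, -0.548, 0.0]
wrist_force: [0.8, -0.3, -2.9]
opening: 0.287
[ 0.56477577 -0.14235129  0.08505949] 11.8833
```

View pics/w11.png

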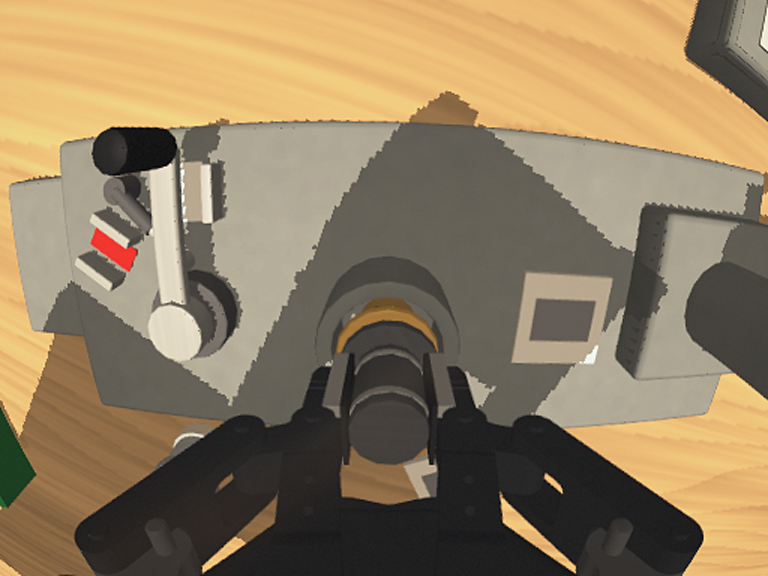

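```bash

python3 -m crank '{"gripper":[-1,-1,-1],"dp":[[0,0,-0.03],[0,0,0],[0,0,0]],"twist":[0,0,0]}'
python3 -m crank '{"gripper":[-1,-1,-1],"dp":[[0,0,-0.02],[0,0,0],[0,0,0]],"twist":[0,0,0]}'
```

```text
clock: 12.18
tool_pos: [0.5648, -0.1424, 0.0839]
ee_rot: [-3.093, -0.548, 0.0]
wrist_force: [-0.7, 0.2, -3.0]
opening: 0.288
clock: 12.43
tool_pos: [0.5648, -0.1424, 0.0831]
ee_rot: [-3.093, -0.548, 0.0]
wrist_force: [-0.2, 0.6, -2.6]
opening: 0.288
```

```bash

python3 -m crank '{"gripper":[0.1,0.1,0.1,0.1,0.1,0.1],"dp":[[0,0,0],[0,0,0],[0,0,0],[0,0,0],[0,0,0],[0,0,0]],"twist":[0,0,0,0,0,0]}'
python3 lookw.py w12; python3 - <<'E'
from h import *
save('side12',capture('side'),5,(220,80,340,190)); save('scene12',capture('scene'),5,(120,170,250,290))
E
```

```text
clock: 12.93
tool_pos: [0.5649, -0.1424, 0.0832]
ee_rot: [3.093, 0.548, 0.0]
wrist_force: [-0.4, 0.5, -0.3]
opening: 0.548
[ 0.56485977 -0.14239092  0.08318434] 12.9333
```

View pics/w12.png

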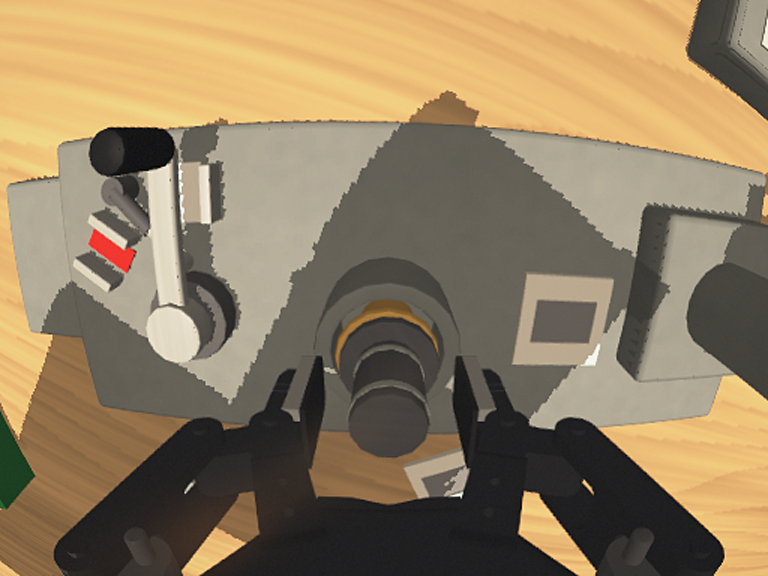

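View pics/scene12.png

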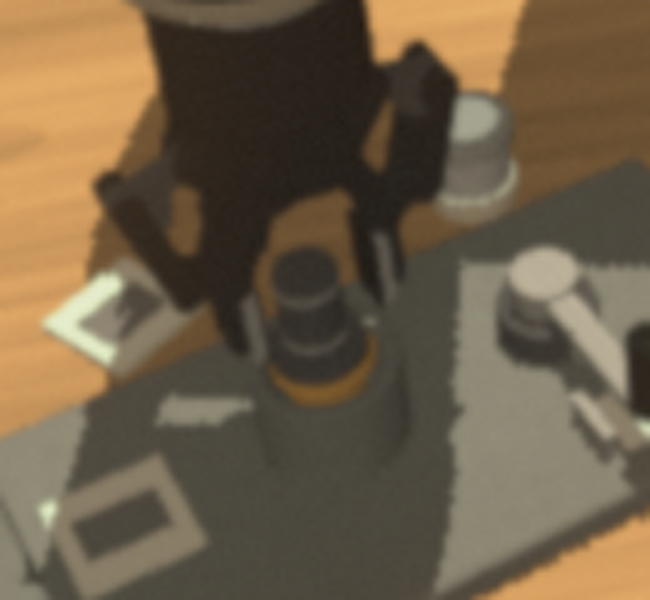

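The punch is seated and released: its collar sits on the brass rim at (390,340), it stands upright, and the rim is still proud. I retreat straight up.

```bash

python3 -m crank '{"gripper":[0.1,0.1,0.1,0.1,0.1,0.1,0.1,0.1,0.1],"dp":[[0,0,0.2],[0,0,0.5],[0,0,0.6],[0,0,0.6],[-0.2,0,0.6],[-0.4,0,0.4],[-0.4,0,0],[-0.4,0,0],[0,0,0]],"twist":[0,0,0,0,0,0,0,0,0]}'
python3 lookw.py w13 punch_head:.112; python3 - <<'E'
from h import *
im=cv2.imread('pics/raw_w13.png')[:,:,::-1]; save('w13c',im,5,(200,90,330,210))
E
```

```text
clock: 13.83
tool_pos: [0.5062, -0.1421, 0.2]
ee_rot: [-3.093, -0.548, 0.001]
wrist_force: [0.8, 0.6, -0.2]
opening: 0.549
[ 0.50618359 -0.14205712  0.19998042] 13.8333
punch_head [285.1 136.1] 0.83 [ 0.5597 -0.1429  0.112 ]
punch_head [282.2 130.1] 0.7 [ 0.5633 -0.1392  0.112 ]
```

View pics/w13c.png

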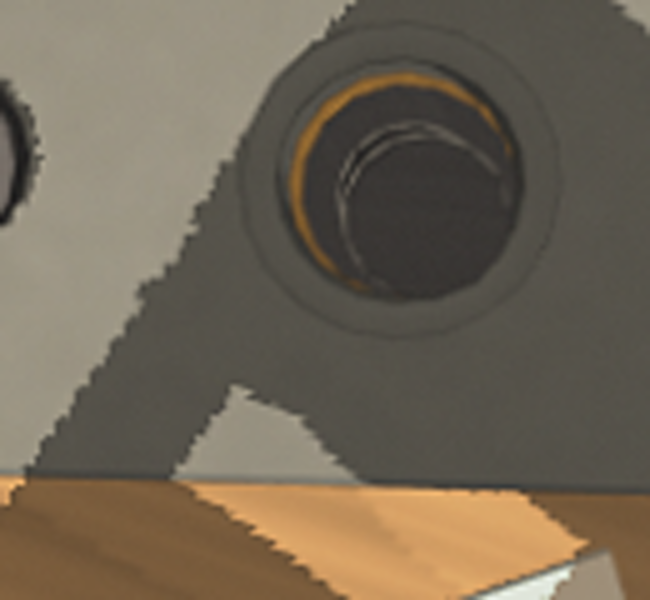

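```bash
python3 - <<'E'
from h import *
c=dict(np.load('cal_w13.npz'))
for p in ((286.8,133),(286.8,134)):
    o,d=ray(c,p,True); print(onz(o,d,.112))
E
python3 -m crank '{"gripper":[0.2,0.2,0.2,0.2,0.2,0.2,0.2,0.2,0.2,0.2],"dp":[[0.05,0.5,0],[0.08,0.8,0],[0.1,0.95,0],[0.1,0.95,0],[0.1,0.95,0],[0.1,0.95,0],[0.1,0.95,0],[0.1,0.95,0],[0.1,0.95,0],[0.1,0.95,0]],"twist":[0,0,0,0,0,0,0,0,0,0]}'
python3 -m crank '{"gripper":[0.2,0.2,0.2,0.2,0.2],"dp":[[-0.3,0.9,0],[-0.3,0.6,0],[-0.2,0.2,0],[0,0,0],[0,0,0]],"twist":[0,0,0,0,0]}'
python3 lookw.py w14 tapper:.05; python3 - <<'E'
from h import *
im=cv2.imread('pics/raw_w14.png')[:,:,::-1]; save('w14c',im,5,(200,60,350,180))
E
```

```text
[ 0.56240679 -0.14332144  0.112     ]
[ 0.56167046 -0.14360498  0.112     ]
clock: 14.77
tool_pos: [0.5466, 0.2161, 0.1993]
ee_rot: [-3.093, -0.548, -0.001]
wrist_force: [1.5, -0.8, 0.3]
opening: 0.601
clock: 15.18
tool_pos: [0.5141, 0.2819, 0.1991]
ee_rot: [3.093, 0.55, 0.0]
wrist_force: [0.2, 0.1, 0.4]
opening: 0.597
[0.51405771 0.28186867 0.19912036] 15.1833
tapper [262.8 128.8] 0.57 [0.561  0.2963 0.05  ]
```

View pics/w14c.png

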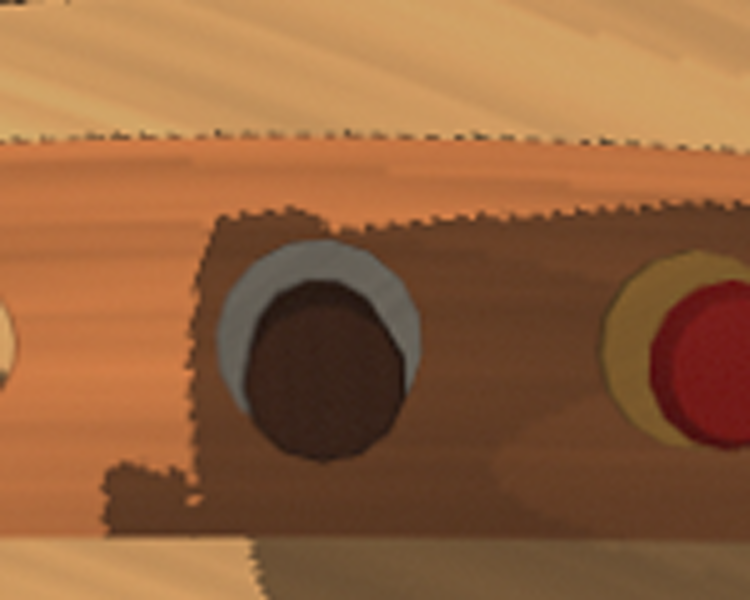

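```bash
python3 - <<'E'
from h import *
c=dict(np.load('cal_w14.npz'))
for p,z in (((265.1,136.1),.116),((263.8,128.4),.056)):
    o,d=ray(c,p,True); print(onz(o,d,z))
E
```

```text
[0.56273519 0.2959358  0.116     ]
[0.56228247 0.29579327 0.056     ]
```

```bash

python3 -m crank '{"gripper":[0.2,0.2,0.2,0.2,0.2,0.2],"dp":[[0.42,0.11,0],[0.42,0.11,0],[0.38,0.1,0],[0,0,-0.6],[0,0,0],[0,0,0]],"twist":[0,0,0,0,0,0]}'
python3 lookw.py w15
```

```text
clock: 15.78
tool_pos: [0.5624, 0.2928, 0.1742]
ee_rot: [3.093, 0.546, -0.004]
wrist_force: [-0.1, 0.0, 0.7]
opening: 0.599
[0.56235371 0.29283777 0.17420983] 15.7833
```

View pics/w15.png

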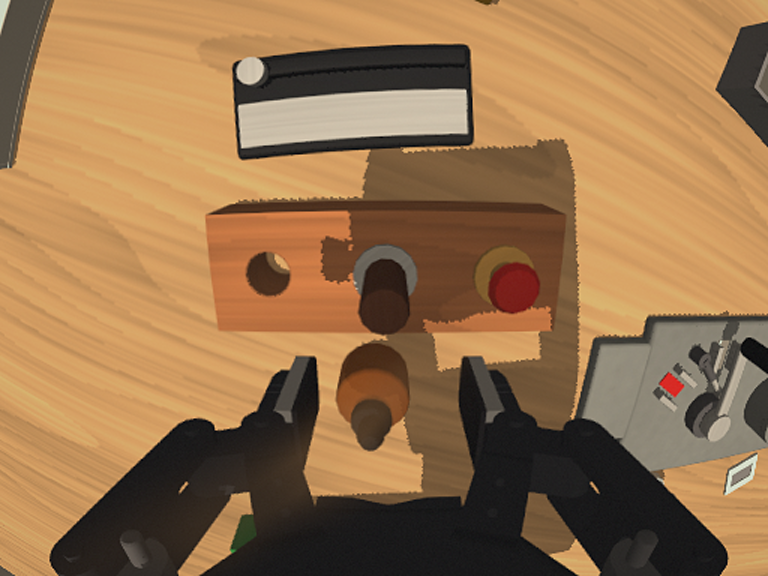

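```bash

python3 -m crank '{"gripper":[0.2,0.2,0.2,0.2,0.2,0.2,0.2],"dp":[[0.01,0.06,-0.3],[0,0,-0.6],[0,0,-0.6],[0,0,-0.6],[0,0,-0.4],[0,0,0],[0,0,0]],"twist":[0,0,0,0,0,0,0]}'
python3 lookw.py w16
```

```text
clock: 16.42
tool_pos: [0.5628, 0.2967, 0.075]
ee_rot: [3.093, 0.548, -0.002]
wrist_force: [0.8, -0.2, 0.5]
opening: 0.596
[0.56283    0.2966708  0.07496575] 16.4167
```

View pics/w16.png

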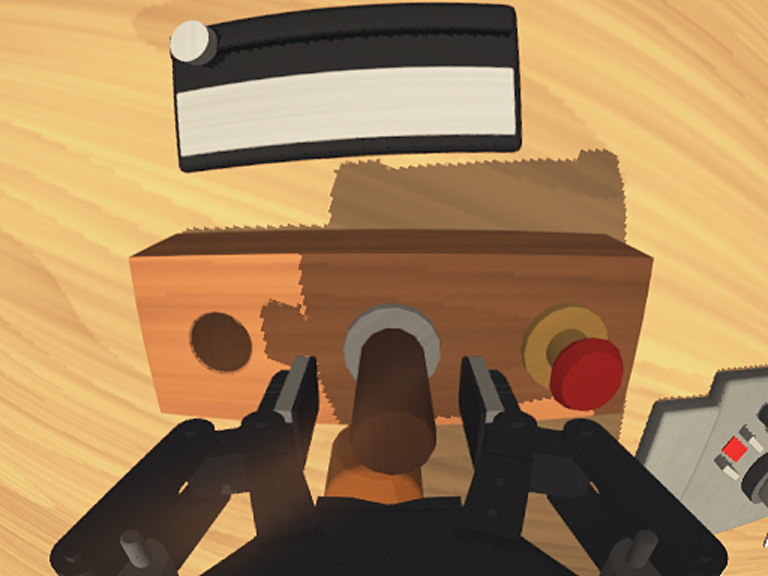

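The tapper's wooden grip (395,400) stands between the pads, clear of the spare die. I close at 80 N.

```bash

python3 -m crank '{"gripper":[-1,-1,-1,-1,-1,-1,-1],"dp":[[0,0,0],[0,0,0],[0,0,0],[0,0,0],[0,0,0],[0,0,0],[0,0,0]],"twist":[0,0,0,0,0,0,0]}' 80
python3 -m crank '{"gripper":[-1,-1,-1,-1,-1,-1,-1,-1],"dp":[[0,0,0.2],[0,0,0.5],[0,0,0.8],[0,0,0.8],[0,0,0.8],[0,0,0.3],[0,0,0],[0,0,0]],"twist":[0,0,0,0,0,0,0,0]}'
python3 lookw.py w17;python3 - <<'E'
from h import *
im=cv2.imread('pics/raw_w17.png')[:,:,::-1]; save('w17c',im,5,(185,190,335,310))
E
```

```text
clock: 17.05
tool_pos: [0.564, 0.2972, 0.0767]
ee_rot: [-3.093, -0.548, -0.003]
wrist_force: [-1.4, -0.9, 7.0]
opening: 0.288
clock: 17.72
tool_pos: [0.5632, 0.2968, 0.2115]
ee_rot: [-3.093, -0.548, -0.002]
wrist_force: [0.4, -0.6, -3.2]
opening: 0.283
[0.5631841  0.29681577 0.21146652] 17.7167
```

View pics/w17.png

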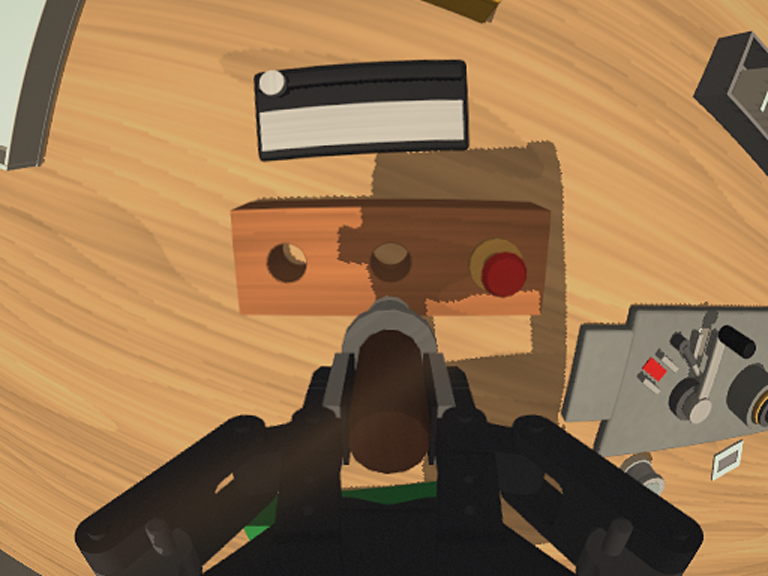

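View pics/w17c.png

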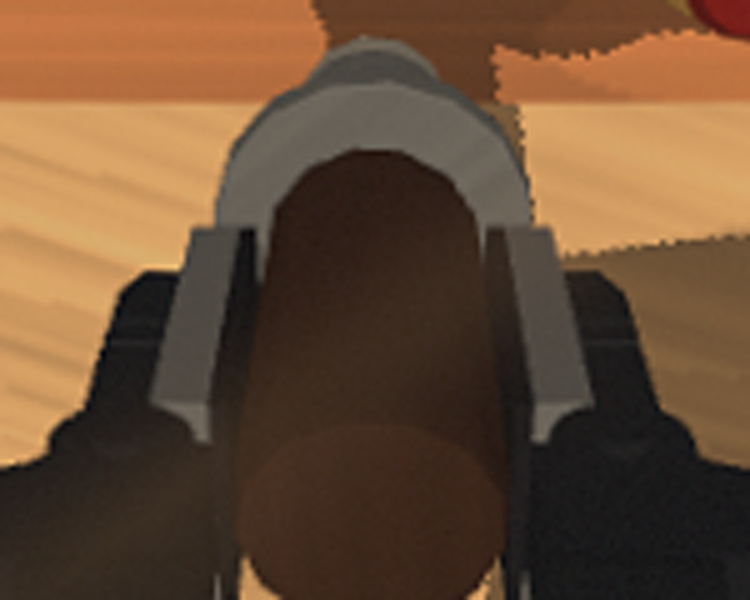

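```bash
python3 - <<'E'
from h import *
from scipy.optimize import least_squares
c=dict(np.load('cal_w17.npz'))
T=np.array([.56318,.29682,.21147])
yaw=2*np.arctan2(.548,3.093); ex=np.array([np.cos(yaw),np.sin(yaw),0]); ey=np.array([-np.sin(yaw),np.cos(yaw),0])
th=np.linspace(0,2*np.pi,73)
def circ(O,z,r):
    return np.array([proj(c,O+ex*r*np.cos(t)+ey*r*np.sin(t)+np.array([0,0,z]),True) for t in th])
def f(v):
    O=T+ex*v[0]+ey*v[1]+np.array([0,0,v[2]])
    H=circ(O,.066,.013); C=circ(O,.006,.020); S=circ(O,-.038,.011)
    return np.array([H[:,0].min()-(185+237/5),H[:,0].max()-(185+507/5),
      C[:,1].min()-(190+82/5),S[:,1].min()-(190+38/5),(S[:,0].min()+S[:,0].max())/2-(185+373.5/5),H[:,1].max()-470/1.5])
r=least_squares(f,[0,0,-.0267]); print(r.x.round(4),r.fun.round(2))
for x in (0,-.001,-.002,-.003): print(x,f([x,.0009,-.0267]).round(2))
E
```

```text
[-0.0065  0.0009 -0.036 ] [-0.54  0.77  0.67 -0.26 -0.38 -0.38]
0 [-2.97  3.15 -3.92 -4.41 -0.4   2.43]
-0.001 [-2.85  3.03 -2.33 -3.12 -0.4   4.01]
-0.002 [-2.73  2.91 -0.73 -1.83 -0.4   5.57]
-0.003 [-2.61  2.79  0.85 -0.55 -0.4   7.11]
```

```bash

python3 -m crank '{"gripper":[-1,-1,-1,-1,-1,-1,-1,-1,-1,-1],"dp":[[0,-0.5,0.1],[0,-0.8,0.1],[0,-0.95,0],[0,-0.95,0],[0,-0.95,0],[0,-0.95,0],[0,-0.95,0],[0,-0.95,0],[0,-0.95,0],[0,-0.95,0]],"twist":[0,0,0,0,0,0,0,0,0,0]}'
python3 -m crank '{"gripper":[-1,-1,-1,-1,-1,-1],"dp":[[0,-0.9,0],[0.03,-0.6,-0.1],[0,-0.3,-0.2],[0,-0.25,-0.2],[0,0,0],[0,0,0]],"twist":[0,0,0,0,0,0]}'
```

```text
clock: 18.6
tool_pos: [0.5617, -0.0608, 0.2171]
ee_rot: [-3.092, -0.548, 0.005]
wrist_force: [1.9, 0.1, -2.4]
opening: 0.288
clock: 19.1
tool_pos: [0.5635, -0.1404, 0.1975]
ee_rot: [-3.092, -0.547, 0.004]
wrist_force: [-0.7, 0.8, -1.9]
opening: 0.286
```

```bash

python3 -m crank '{"gripper":[-1,-1,-1],"dp":[[0.02,-0.06,-0.15],[0,0,0],[0,0,0]],"twist":[0,0,0]}'
python3 lookw.py w18; python3 - <<'E'
from h import *
save('side18',capture('side'),5,(220,80,340,190)); save('scene18',capture('scene'),5,(120,150,250,270))
for n,off in (('scene',(120,150)),('side',(220,80))):
    c=calibration(n)
    for z in (.112,.125): print(n,z,((proj(c,(.5620,-.1435,z))-off)*5).round(0))
E
```

```text
clock: 19.35
tool_pos: [0.5652, -0.1427, 0.1928]
ee_rot: [-3.093, -0.55, 0.001]
wrist_force: [0.9, -0.8, -2.6]
opening: 0.286
[ 0.56516645 -0.14267486  0.19283221] 19.35
scene 0.112 [300. 371.]
scene 0.125 [295. 347.]
side 0.112 [272. 256.]
side 0.125 [272. 238.]
```

View pics/w18.png

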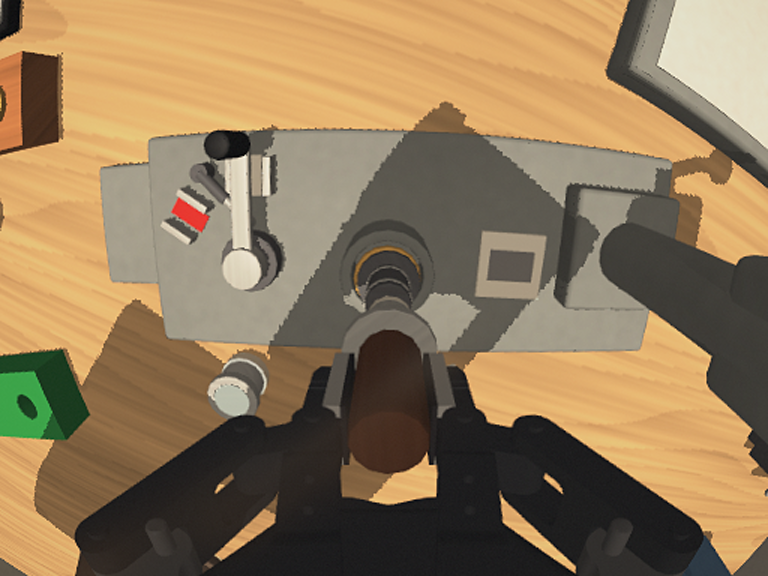

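View pics/side18.png

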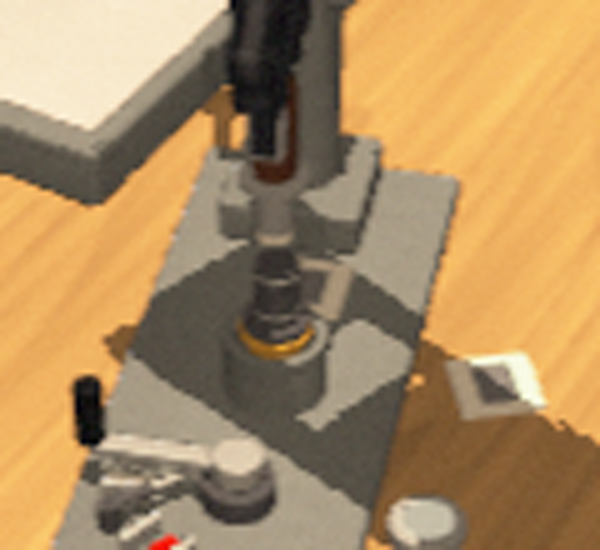

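View pics/scene18.png

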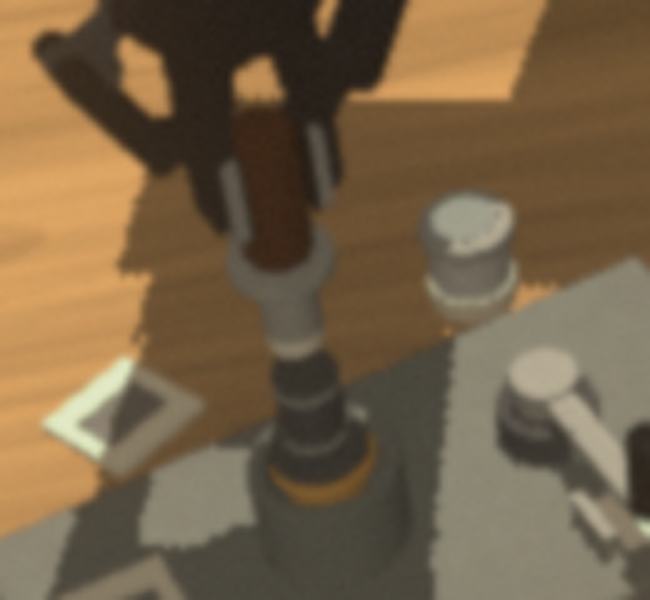

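All views show the white face right above the punch head: side columns 275 and 277, scene face (295,345) over head (303,365). I lower it.

```bash

python3 -m crank '{"gripper":[-1,-1,-1,-1],"dp":[[0,0,-0.15],[0,0,-0.15],[0,0,0],[0,0,0]],"twist":[0,0,0,0]}'
python3 -m crank '{"gripper":[-1,-1,-1],"dp":[[0,0,-0.05],[0,0,0],[0,0,0]],"twist":[0,0,0]}'
python3 -m crank '{"gripper":[-1,-1,-1],"dp":[[0,0,-0.05],[0,0,0],[0,0,0]],"twist":[0,0,0]}'
```

```text
clock: 19.83
tool_pos: [0.5648, -0.1434, 0.1805]
ee_rot: [-3.093, -0.548, 0.002]
wrist_force: [0.2, 0.3, -1.5]
opening: 0.283
clock: 20.08
tool_pos: [0.5652, -0.1436, 0.1791]
ee_rot: [-3.093, -0.548, 0.0]
wrist_force: [0.2, 0.8, -2.2]
opening: 0.285
clock: 20.33
tool_pos: [0.5652, -0.1436, 0.1771]
ee_rot: [-3.093, -0.548, 0.0]
wrist_force: [-0.3, -0.1, -2.3]
opening: 0.284
```

```bash

python3 -m crank '{"gripper":[-1,-1,-1],"dp":[[0,0,-0.05],[0,0,0],[0,0,0]],"twist":[0,0,0]}'
python3 -m crank '{"gripper":[-1,-1,-1],"dp":[[0,0,-0.05],[0,0,0],[0,0,0]],"twist":[0,0,0]}'
python3 -m crank '{"gripper":[-1,-1,-1],"dp":[[0,0,-0.05],[0,0,0],[0,0,0]],"twist":[0,0,0]}'
```

```text
clock: 20.58
tool_pos: [0.5654, -0.1436, 0.1753]
ee_rot: [3.093, 0.548, 0.001]
wrist_force: [0.3, 0.5, 1.6]
opening: 0.283
clock: 20.83
tool_pos: [0.5654, -0.1436, 0.1733]
ee_rot: [3.093, 0.548, 0.001]
wrist_force: [-0.4, 0.1, 3.5]
opening: 0.286
clock: 21.08
tool_pos: [0.5654, -0.1436, 0.1713]
ee_rot: [3.093, 0.548, 0.001]
wrist_force: [-0.4, -0.2, 4.0]
opening: 0.284
```

```bash

python3 -m crank '{"gripper":[-1,-1],"dp":[[0,0,-0.05],[0,0,0]],"twist":[0,0]}'
python3 -m crank '{"gripper":[-1,-1],"dp":[[0,0,-0.03],[0,0,0]],"twist":[0,0]}'
python3 lookw.py w19; python3 - <<'E'
from h import *
save('side19',capture('side'),5,(220,80,340,190)); save('scene19',capture('scene'),5,(120,150,250,270))
E
```

```text
clock: 21.25
tool_pos: [0.566, -0.1437, 0.1704]
ee_rot: [3.093, 0.548, 0.003]
wrist_force: [-4.1, 0.6, 22.5]
opening: 0.287
clock: 21.42
tool_pos: [0.5664, -0.1438, 0.1702]
ee_rot: [3.092, 0.548, 0.005]
wrist_force: [-5.3, 3.1, 36.2]
opening: 0.287
[ 0.56638048 -0.14376928  0.17024918] 21.4167
```

View pics/scene19.png

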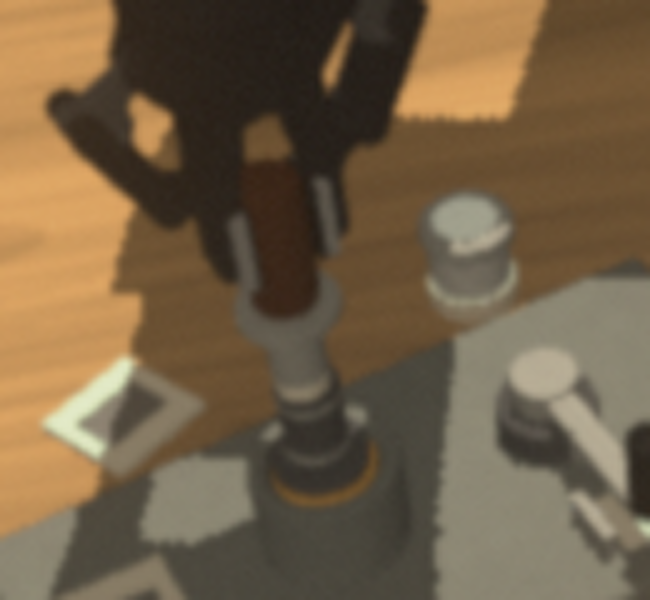

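View pics/w19.png

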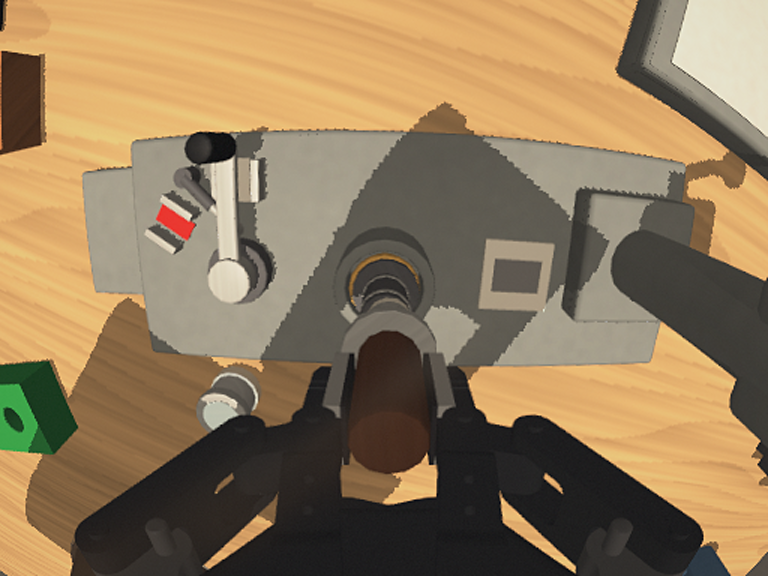

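Hard stop: the force jumped to 36 N after about 6 mm of travel, and the brass rim lies flush with the boss at scene (322,480). I lift off and check.

```bash

python3 -m crank '{"gripper":[-1,-1,-1,-1,-1,-1,-1],"dp":[[0,0,0.15],[0,0,0.2],[0,0,0.4],[0,0,0.5],[-0.2,0,0.2],[-0.3,0,0],[0,0,0]],"twist":[0,0,0,0,0,0,0]}'
python3 lookw.py w20 ; python3 - <<'E'
from h import *
im=cv2.imread('pics/raw_w20.png')[:,:,::-1]; save('w20c',im,5,(200,110,330,230))
save('scene20',capture('scene'),5,(120,150,250,270));save('side20',capture('side'),5,(220,80,340,190))
E
```

```text
clock: 22.15
tool_pos: [0.5431, -0.1434, 0.2261]
ee_rot: [-3.093, -0.548, 0.002]
wrist_force: [0.1, 0.0, -3.3]
opening: 0.286
[ 0.5430712  -0.1433939   0.22606175] 22.15
```

View pics/scene20.png

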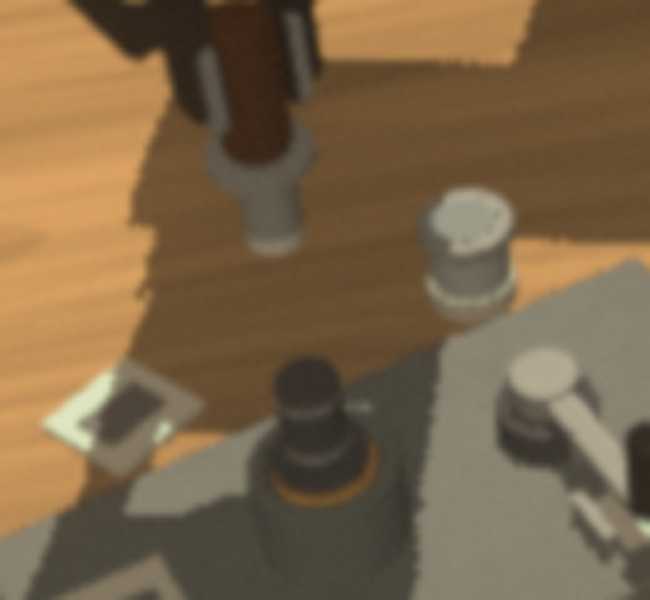

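View pics/w20c.png

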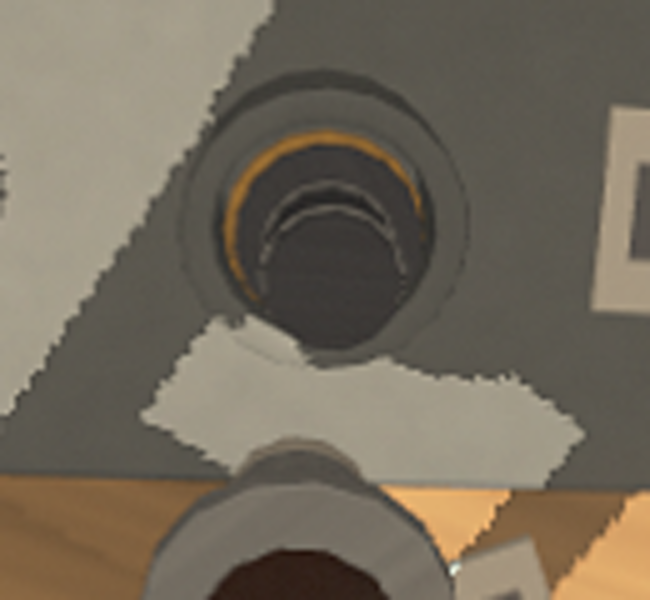

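View pics/side20.png

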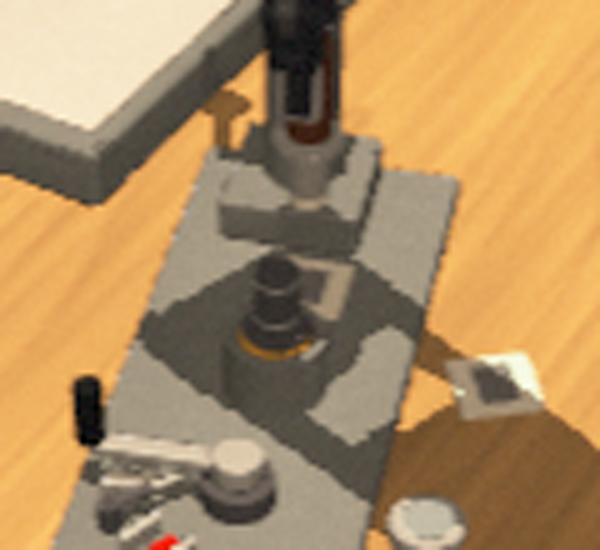

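The sleeve is home: its rim is level with the boss in the scene and side views, and the punch is upright and the face lifted clear. I carry the tapper back and measure the empty middle hole.

```bash

python3 -m crank '{"gripper":[-1,-1,-1,-1,-1,-1,-1,-1,-1,-1],"dp":[[-0.06,0.5,0],[-0.06,0.8,0],[-0.06,0.95,0],[-0.06,0.95,0],[-0.06,0.95,0],[-0.06,0.95,0],[-0.06,0.95,0],[-0.06,0.95,0],[-0.06,0.95,0],[-0.06,0.95,0]],"twist":[0,0,0,0,0,0,0,0,0,0]}'
python3 -m crank '{"gripper":[-1,-1,-1,-1,-1],"dp":[[-0.06,0.9,0],[-0.06,0.6,0],[0,0.2,0],[0,0,0],[0,0,0]],"twist":[0,0,0,0,0]}'
python3 lookw.py w21 rack:0; python3 - <<'E'
from h import *
im=cv2.imread('pics/raw_w21.png')[:,:,::-1]; save('w21c',im,5,(190,80,340,200))
E
```

```text
clock: 23.13
tool_pos: [0.521, 0.2145, 0.2255]
ee_rot: [3.093, 0.548, -0.0]
wrist_force: [1.1, -1.2, -2.4]
opening: 0.287
clock: 23.55
tool_pos: [0.5163, 0.2803, 0.2253]
ee_rot: [3.093, 0.55, -0.001]
wrist_force: [-0.2, -1.2, -2.0]
opening: 0.281
[0.5163051  0.28031285 0.22531576] 23.55
rack [261.9 120. ] 0.81 [0.5656 0.2957 0.    ]
rack [238.8 313.9] 0.71 [0.2705 0.2261 0.    ]
```

View pics/w21.png

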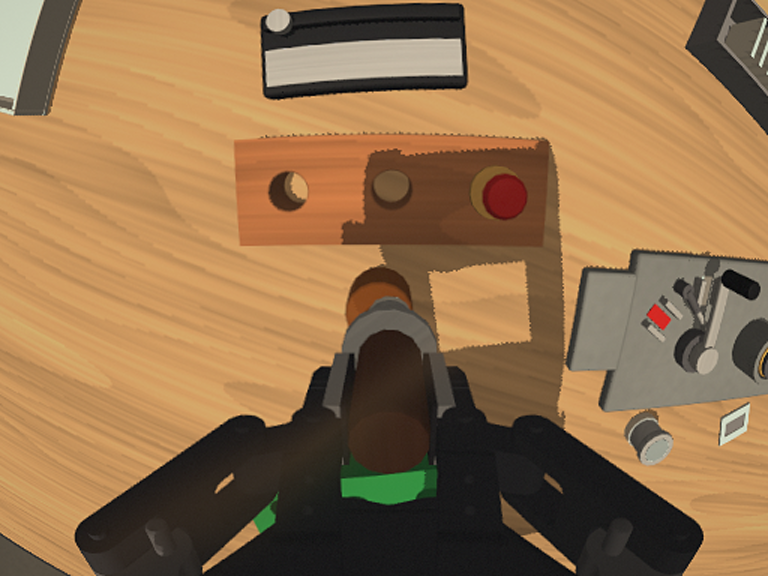

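View pics/w21c.png

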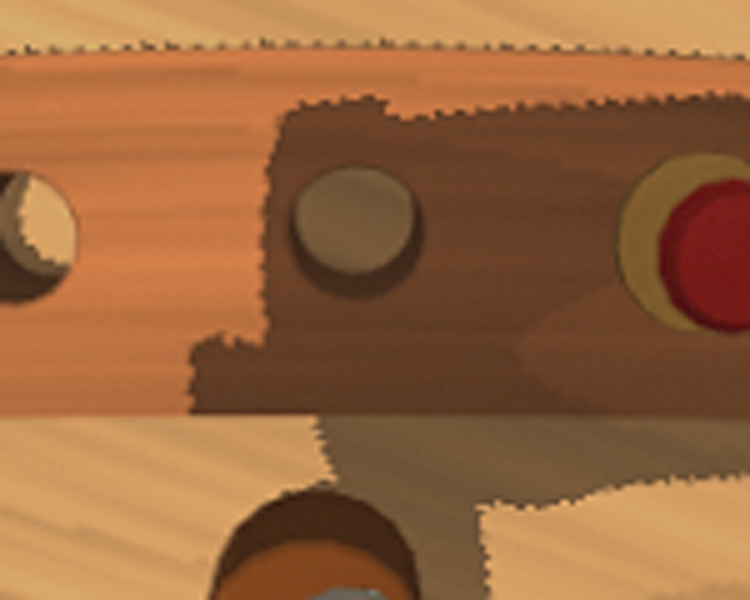

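```bash
python3 - <<'E'
from h import *
c=dict(np.load('cal_w21.npz'))
o,d=ray(c,(261.3,126.6),True); p=onz(o,d,.05); print(p)
yaw=2*np.arctan2(.548,3.093); ex=np.array([np.cos(yaw),np.sin(yaw),0]); ey=np.array([-np.sin(yaw),np.cos(yaw),0])
t=p-(-.0021*ex+.0009*ey); print(t, (t-[.5163,.2803,.2253])/.04)
E
```

```text
[0.56226075 0.29566996 0.05      ]
[0.56454213 0.29554623 0.05      ] [ 1.20605325  0.38115576 -4.3825    ]
```

```bash

python3 -m crank '{"gripper":[-1,-1,-1,-1,-1,-1,-1,-1],"dp":[[0.4,0.12,0],[0.4,0.13,-0.2],[0.4,0.13,-0.3],[0,0,-0.5],[0,0,-0.7],[0,0,-0.6],[0,0,0],[0,0,0]],"twist":[0,0,0,0,0,0,0,0]}'
python3 lookw.py w22; python3 - <<'E'
from h import *
save('side22',capture('side'),4,(110,180,270,320)); save('scene22',capture('scene'),4,(310,120,470,260))
E
```

```text
clock: 24.32
tool_pos: [0.564, 0.2942, 0.1333]
ee_rot: [3.093, 0.546, -0.004]
wrist_force: [-0.6, 0.4, -2.2]
opening: 0.287
[0.56403029 0.29415998 0.13331185] 24.3167
```

View pics/w22.png

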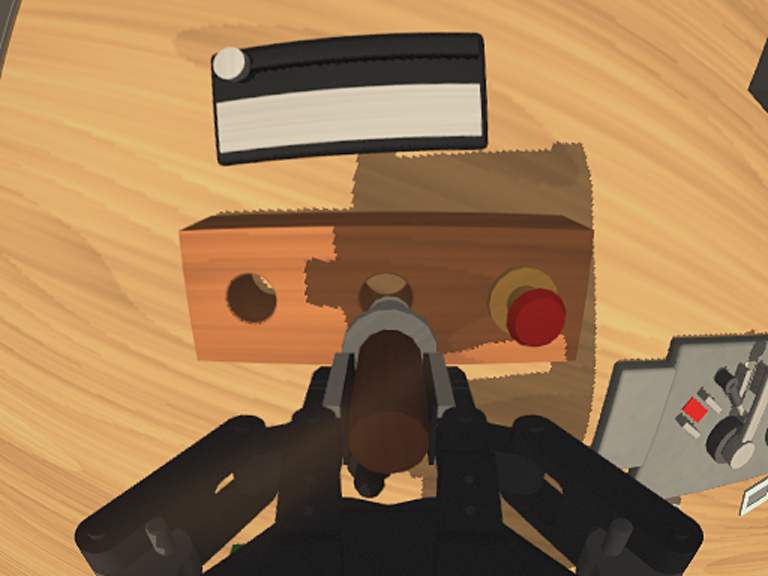

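View pics/scene22.png

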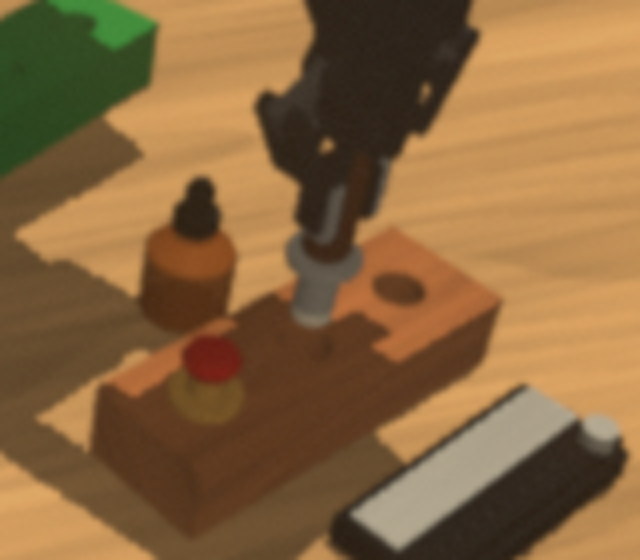

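```bash

python3 -m crank '{"gripper":[-1,-1,-1,-1,-1],"dp":[[0.01,0.035,-0.2],[0,0,-0.25],[0,0,-0.2],[0,0,0],[0,0,0]],"twist":[0,0,0,0,0]}'
python3 -m crank '{"gripper":[-1,-1,-1,-1,-1],"dp":[[0,0,-0.2],[0,0,-0.25],[0,0,-0.1],[0,0,0],[0,0,0]],"twist":[0,0,0,0,0]}'
```

```text
clock: 24.88
tool_pos: [0.5642, 0.2968, 0.1071]
ee_rot: [3.093, 0.548, -0.002]
wrist_force: [0.4, 0.2, -1.6]
opening: 0.283
clock: 25.3
tool_pos: [0.5645, 0.2969, 0.0854]
ee_rot: [3.093, 0.548, -0.001]
wrist_force: [0.4, 0.3, -2.0]
opening: 0.288
```

```bash

python3 -m crank '{"gripper":[-1,-1,-1],"dp":[[0,0,-0.1],[0,0,-0.05],[0,0,0]],"twist":[0,0,0]}'
python3 -m crank '{"gripper":[-1,-1,-1],"dp":[[0,0,-0.05],[0,0,0],[0,0,0]],"twist":[0,0,0]}'
python3 lookw.py w23
```

```text
clock: 25.55
tool_pos: [0.5646, 0.297, 0.0796]
ee_rot: [3.093, 0.548, -0.001]
wrist_force: [-0.6, -0.8, -2.4]
opening: 0.286
clock: 25.8
tool_pos: [0.5648, 0.297, 0.0779]
ee_rot: [3.093, 0.548, -0.0]
wrist_force: [0.6, -0.3, -1.5]
opening: 0.286
[0.56478926 0.29699556 0.07791589] 25.8
```

View pics/w23.png

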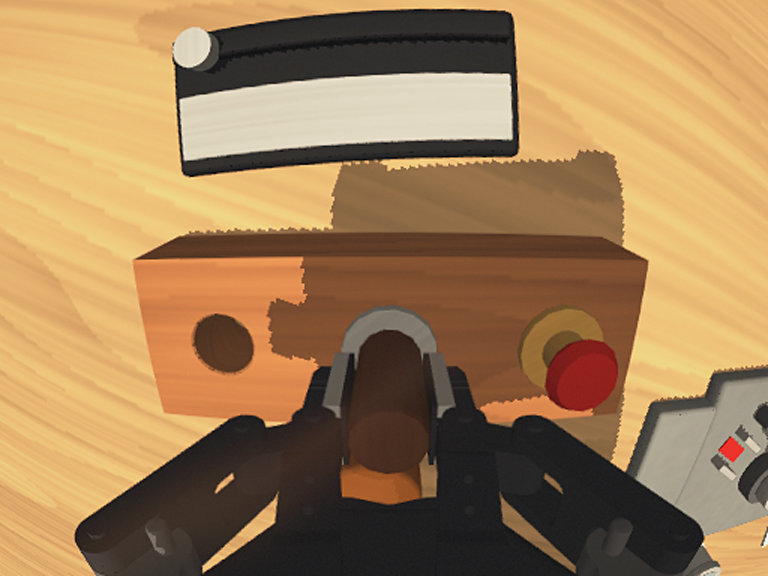

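The tapper is in the hole, about 1 mm above rest and free of load. I release it and rise.

```bash

python3 -m crank '{"gripper":[0.15,0.15,0.15,0.15,0.15,0.15],"dp":[[0,0,0],[0,0,0],[0,0,0],[0,0,0],[0,0,0],[0,0,0]],"twist":[0,0,0,0,0,0]}'
python3 -m crank '{"gripper":[0.15,0.15,0.15,0.15,0.15,0.15,0.15],"dp":[[0,0,0.15],[0,0,0.3],[0,0,0.6],[0,0,0.8],[0,0,0.8],[0,0,0.6],[0,0,0]],"twist":[0,0,0,0,0,0,0]}'
python3 lookw.py w24 tapper:.05; python3 - <<'E'
from h import *
save('side24',capture('side'),4,(110,180,270,320)); save('scene24',capture('scene'),4,(310,120,470,260))
E
```

```text
clock: 26.35
tool_pos: [0.5648, 0.297, 0.078]
ee_rot: [-3.093, -0.548, -0.0]
wrist_force: [-0.4, 0.5, 0.0]
opening: 0.569
clock: 26.93
tool_pos: [0.5673, 0.2982, 0.2146]
ee_rot: [-3.091, -0.548, -0.013]
wrist_force: [1.6, 0.0, 0.9]
opening: 0.571
[0.56728075 0.29823031 0.21461102] 26.9333
tapper [258.2 180.9] 0.76 [0.5597 0.2977 0.05  ]
```

View pics/scene24.png

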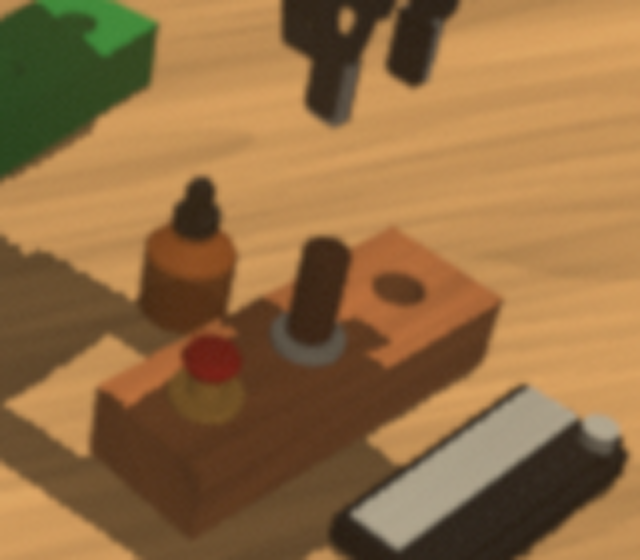

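View pics/side24.png

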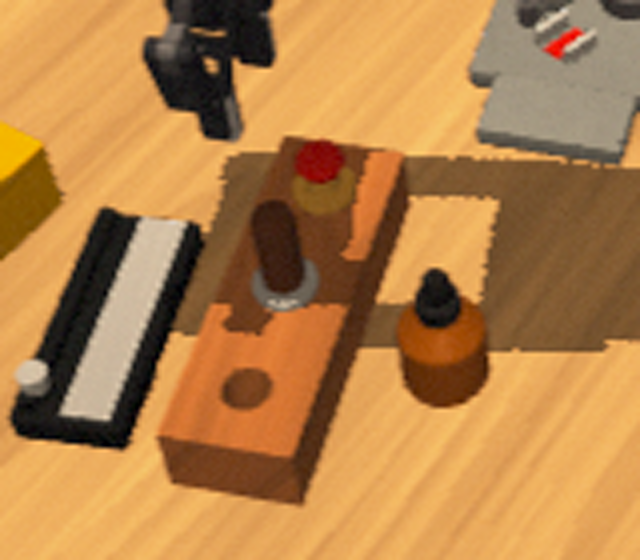

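The tapper stands upright in the middle hole, clear of the gripper. Now the lever: I move over for a close look.

```bash

python3 -m crank '{"gripper":[0,0,0,0,0,0,0,0,0,0],"dp":[[-0.1,-0.5,0],[-0.1,-0.8,0],[-0.1,-0.95,0],[-0.1,-0.95,0],[-0.1,-0.95,0],[-0.1,-0.95,0],[-0.1,-0.95,0],[-0.1,-0.95,0],[-0.1,-0.9,0],[-0.1,-0.6,0]],"twist":[0,0,0,0,0,0,0,0,0,0]}'
python3 -m crank '{"gripper":[0,0,0],"dp":[[0,-0.3,-0.3],[0,0,0],[0,0,0]],"twist":[0,0,0]}'
python3 lookw.py w25 lever_knob:.075 lever_pivot:.075 red_notch:.075; python3 - <<'E'
from h import *
im=cv2.imread('pics/raw_w25.png')[:,:,::-1]; save('w25c',im,4,(150,40,340,190))
E
```

```text
clock: 27.97
tool_pos: [0.5236, -0.0457, 0.207]
ee_rot: [-3.093, -0.547, 0.003]
wrist_force: [0.7, -0.0, -0.5]
opening: 0.494
clock: 28.22
tool_pos: [0.5238, -0.0552, 0.1948]
ee_rot: [-3.093, -0.545, 0.004]
wrist_force: [-0.4, -0.2, -0.3]
opening: 0.505
[ 0.52382194 -0.05524328  0.19482052] 28.2167
lever_knob [253.4  79.3] 0.56 [ 0.6117 -0.0168  0.075 ]
lever_pivot [252.1 176.5] 0.95 [ 0.529  -0.0453  0.075 ]
red_notch [170.5 122.4] 0.69 [0.552  0.0414 0.075 ]
red_notch [353.5 176.1] 0.19 [ 0.5625 -0.1348  0.075 ]
```

View pics/w25.png

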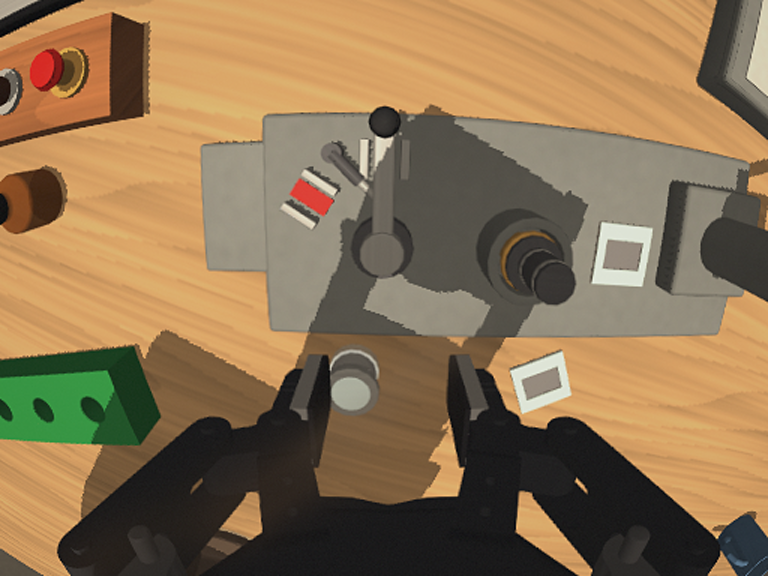

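View pics/w25c.png

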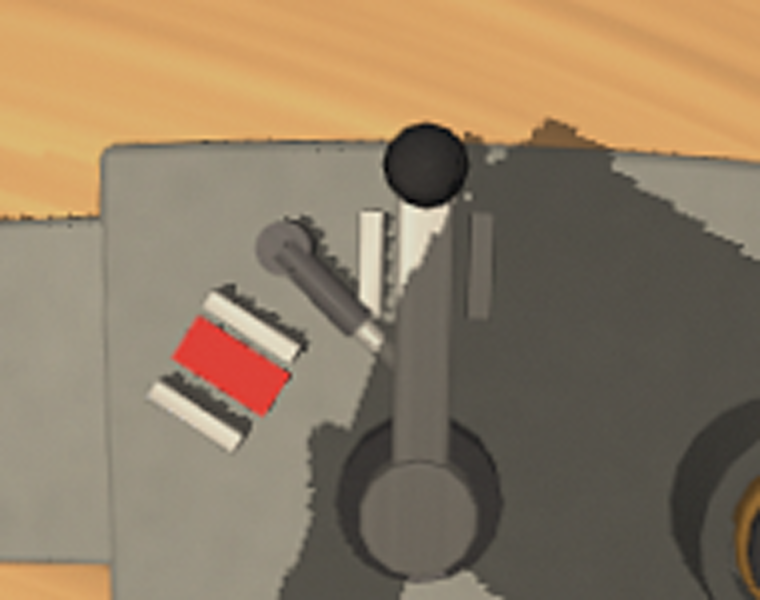

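```bash
python3 - <<'E'
from h import *
c=dict(np.load('cal_w25.npz'))
o,d=ray(c,(256.5,81.2),True); k=onz(o,d,.09); print('knob top',k, onz(o,d,.075))
for z in (.05,.06): 
    o,d=ray(c,(254.5,170),True); print('pivot cap',z,onz(o,d,z))
o,d=ray(c,(150+231/4,40+366/4),True); print('red mark',onz(o,d,.02),onz(o,d,.03))
S=np.array([.5618,-.1428])
for psi in np.radians([18,19,20,21,22]):
    pv=S+.1*np.array([-np.sin(psi),np.cos(psi)]); kn=pv+.085*np.array([np.cos(psi),np.sin(psi)]); rn=pv+.085*np.array([np.cos(psi+1),np.sin(psi+1)])
    print(np.degrees(psi),pv.round(4),kn.round(4),rn.round(4))
# scene+side triangulation of knob
E
```

```text
knob top [ 0.61035059 -0.02029862  0.09      ] [ 0.61100949 -0.0199049   0.075     ]
pivot cap 0.05 [ 0.52936888 -0.04705829  0.05      ]
pivot cap 0.06 [ 0.53181171 -0.04635205  0.06      ]
red mark [0.54545475 0.01280925 0.02      ] [0.54715914 0.01156056 0.03      ]
18.0 [ 0.5309 -0.0477] [ 0.6117 -0.0214] [0.5525 0.0345]
19.0 [ 0.5292 -0.0482] [ 0.6096 -0.0206] [0.5494 0.0343]
20.0 [ 0.5276 -0.0488] [ 0.6075 -0.0198] [0.5463 0.0341]
21.0 [ 0.526  -0.0494] [ 0.6053 -0.019 ] [0.5432 0.0338]
22.0 [ 0.5243 -0.0501] [ 0.6031 -0.0182] [0.5401 0.0334]
```

```bash
python3 - <<'E'
from h import *
print(telemetry.get_obs()['joint_pos'].round(3))
pv=np.array([.5297,-.048]); psi=np.radians(18.7)
f=lambda a: pv+.085*np.array([np.cos(psi+a),np.sin(psi+a)])
n=12; prev=f(0)
for i in range(1,n+1):
    p=f(i/n); print(i,((p-prev)/.04).round(2),p.round(4)); prev=p
E
```

```text
[-0.16   0.353  1.914  0.     0.875  1.059]
1 [-0.06  0.17] [ 0.6077 -0.0141]
2 [-0.08  0.16] [ 0.6046 -0.0078]
3 [-0.09  0.15] [ 0.601  -0.0017]
4 [-0.1   0.14] [0.5969 0.0041]
5 [-0.11  0.14] [0.5923 0.0095]
6 [-0.13  0.13] [0.5873 0.0145]
7 [-0.14  0.11] [0.5819 0.0191]
8 [-0.14  0.1 ] [0.5761 0.0232]
9 [-0.15  0.09] [0.57   0.0268]
10 [-0.16  0.08] [0.5637 0.0299]
11 [-0.17  0.06] [0.5571 0.0325]
12 [-0.17  0.05] [0.5503 0.0345]
```

```bash

python3 -m crank '{"gripper":[-0.2,-0.2,-0.2,-0.2,-0.2,-0.2,-0.2],"dp":[[0.4,0.17,0],[0.6,0.24,-0.2],[0.6,0.24,-0.4],[0.4,0.16,-0.5],[0.16,0.06,-0.4],[0,0,0],[0,0,0]],"twist":[0,0,0,0,0,0,0]}'
python3 lookw.py w26
```

```text
clock: 29.0
tool_pos: [0.6106, -0.0192, 0.1354]
ee_rot: [-3.093, -0.55, 0.003]
wrist_force: [0.1, -0.1, 0.3]
opening: 0.403
[ 0.61060181 -0.01921629  0.13535109] 29.0
```

View pics/w26.png

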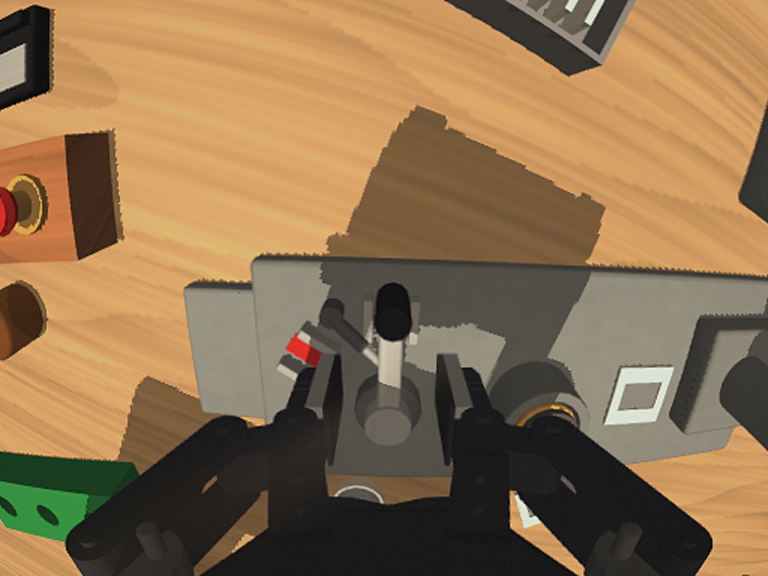

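```bash

python3 -m crank '{"gripper":[-0.2,-0.2,-0.2,-0.2,-0.2,-0.2],"dp":[[0,-0.02,-0.4],[0,0,-0.5],[0,0,-0.5],[0,0,-0.4],[0,0,0],[0,0,0]],"twist":[0,0,0,0,0,0]}'
python3 lookw.py w27; python3 - <<'E'
from h import *
save('side27',capture('side'),5,(200,110,330,230))
E
```

```text
clock: 29.55
tool_pos: [0.6109, -0.021, 0.0648]
ee_rot: [-3.093, -0.548, 0.0]
wrist_force: [-0.4, -0.5, 0.4]
opening: 0.403
[ 0.61091928 -0.02103806  0.06479725] 29.55
```

View pics/w27.png

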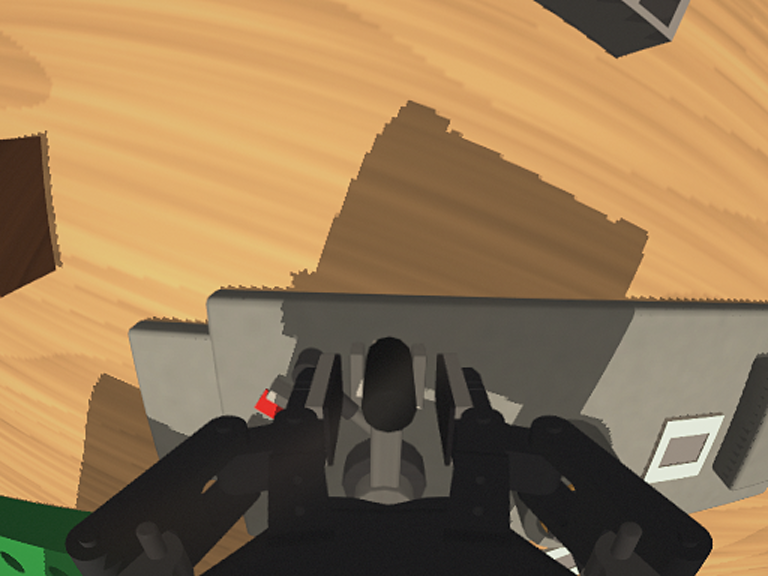

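View pics/side27.png

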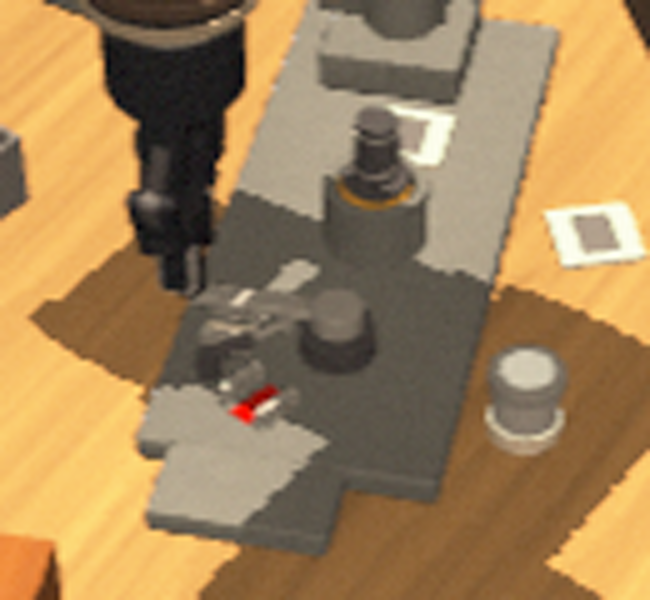

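The black knob (390,385) is caged between the pads (335–440). I swing along the arc, turning with it.

```bash

python3 -m crank '{"gripper":[-0.2,-0.2,-0.2,-0.2,-0.2,-0.2],"dp":[[-0.06,0.17,0],[-0.08,0.16,0],[-0.09,0.15,0],[-0.1,0.14,0],[-0.11,0.14,0],[0,0,0]],"twist":[0.95,0.95,0.95,0.95,0.95,0]}'
python3 lookw.py w28
```

```text
clock: 30.15
tool_pos: [0.5939, 0.0101, 0.0656]
ee_rot: [2.911, 1.18, 0.003]
wrist_force: [0.6, -0.0, -0.2]
opening: 0.401
[0.59387544 0.01008824 0.06556326] 30.15
```

View pics/w28.png

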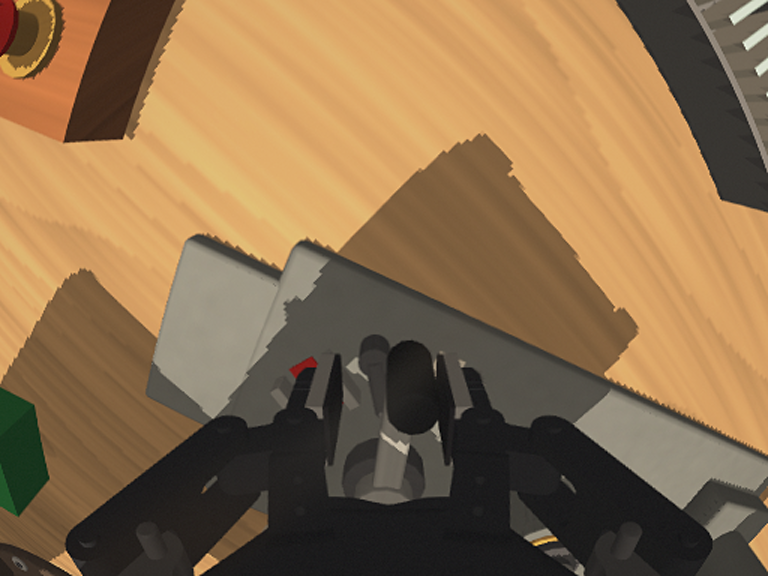

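```bash

python3 -m crank '{"gripper":[-0.2,-0.2,-0.2,-0.2,-0.2],"dp":[[-0.13,0.13,0],[-0.14,0.11,0],[-0.14,0.1,0],[-0.15,0.09,0],[0,0,0]],"twist":[0.95,0.95,0.95,0.95,0]}'
python3 lookw.py w29
```

```text
clock: 30.62
tool_pos: [0.5708, 0.0268, 0.0646]
ee_rot: [2.68, 1.64, 0.0]
wrist_force: [0.2, 0.2, 0.2]
opening: 0.402
[0.57075193 0.02680034 0.06464741] 30.6167
```

View pics/w29.png

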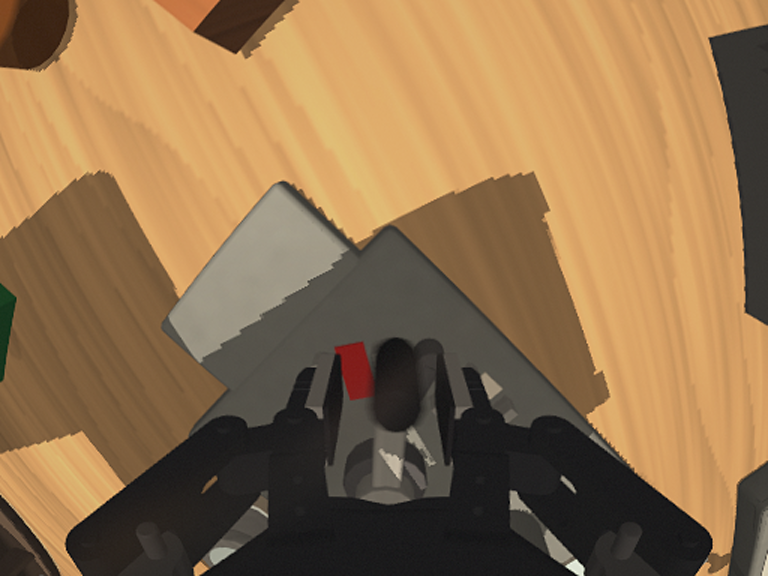

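```bash

python3 -m crank '{"gripper":[-0.2,-0.2,-0.2,-0.2,-0.2,-0.2],"dp":[[-0.16,0.08,0],[-0.17,0.06,0],[-0.17,0.05,0],[0,0,0],[0,0,0],[0,0,0]],"twist":[0.95,0.95,0.95,0,0,0]}'
python3 lookw.py w30
```

```text
clock: 31.17
tool_pos: [0.5522, 0.0339, 0.0642]
ee_rot: [2.461, 1.951, 0.001]
wrist_force: [0.1, -0.4, 0.7]
opening: 0.402
[0.55220734 0.03393128 0.06424434] 31.1667
```

View pics/w30.png

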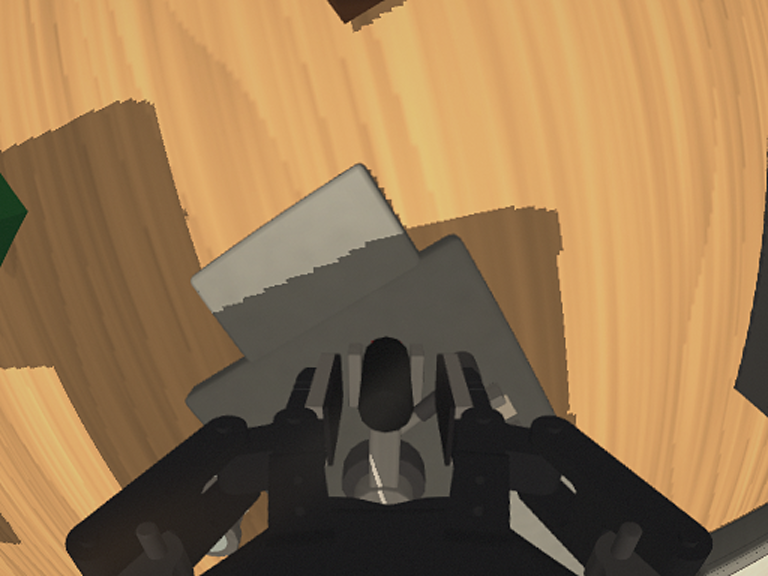

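The knob sits in the red notch, free between the pads (385,385). I rise straight up and back off for a last check.

```bash

python3 -m crank '{"gripper":[-0.2,-0.2,-0.2,-0.2,-0.2,-0.2,-0.2,-0.2],"dp":[[0,0,0.2],[0,0,0.4],[0,0,0.7],[0,0,0.8],[0,0,0.8],[-0.3,0.6,0.6],[-0.3,0.6,0.2],[0,0,0]],"twist":[0,0,0,0,0,0,0,0]}'
python3 -m crank '{"gripper":[-0.2,-0.2,-0.2,-0.2],"dp":[[-0.6,0.6,0.3],[-0.6,0.6,0],[0,0,0],[0,0,0]],"twist":[0,0,0,0]}'
python3 lookw.py w31 lever_knob:.075 red_notch:.075; python3 - <<'E'
from h import *
a=capture('scene');b=capture('side'); save('scene31',a); save('side31',b)
cal={n:calibration(n) for n in('scene','side')}
for q in('lever_knob','punch_head','tapper'):
    r=[pinpoint(n,q) for n in cal]
    if all(r): print(q,tri([ray(cal[n],np.array(x[0]['position'])*[512,384]) for n,x in zip(cal,r)]),[x[0]['conf'] for x in r])
E
```

```text
clock: 31.88
tool_pos: [0.5269, 0.0849, 0.2151]
ee_rot: [2.457, 1.956, 0.006]
wrist_force: [-0.3, -0.6, 0.1]
opening: 0.403
clock: 32.22
tool_pos: [0.4785, 0.131, 0.2245]
ee_rot: [2.456, 1.958, 0.001]
wrist_force: [0.1, -0.5, 0.6]
opening: 0.402
[0.47853384 0.13098929 0.22452439] 32.2167
lever_knob [342.2 238.8] 0.68 [0.5543 0.0406 0.075 ]
red_notch [339.2 243. ] 0.59 [0.5502 0.0361 0.075 ]
red_notch [339.7 239.5] 0.44 [0.5513 0.0404 0.075 ]
lever_knob (array([0.55422009, 0.03559643, 0.07238801]), [np.float64(0.0012486518424384054), np.float64(0.0012486518424384024)]) [0.81, 0.52]
punch_head (array([ 0.5600346 , -0.14014743,  0.10595683]), [np.float64(0.0038415580218360197), np.float64(0.0038415580218359377)]) [0.97, 0.46]
tapper (array([0.56423976, 0.29457479, 0.05403955]), [np.float64(0.0007878121050386846), np.float64(0.000787812105038716)]) [0.76, 0.83]
```

View pics/scene31.png

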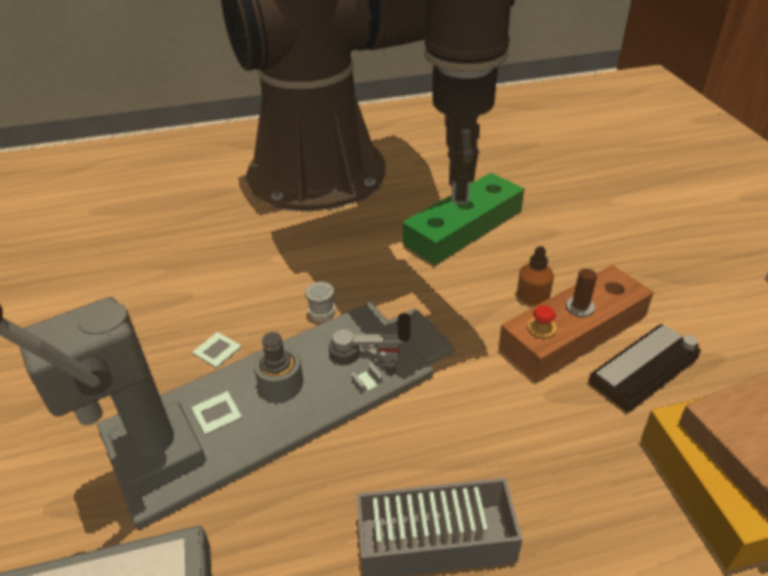

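View pics/side31.png

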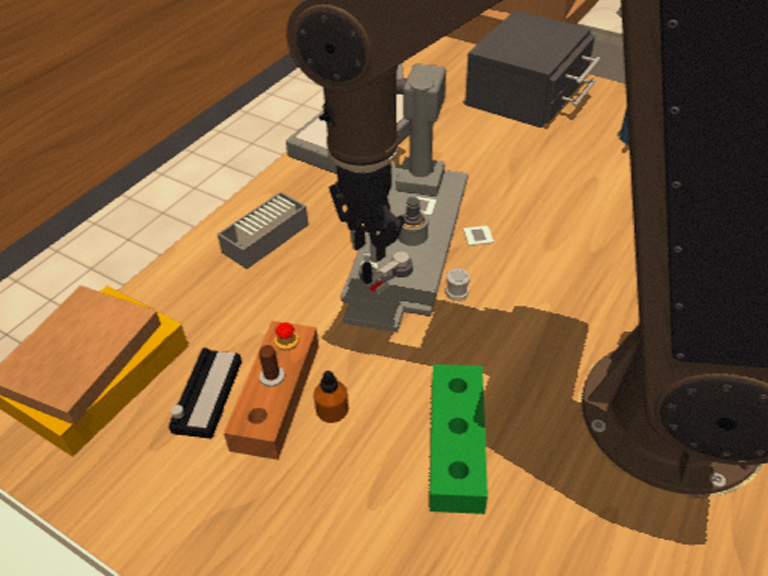

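The lever knob is at (0.554, 0.036), on the red notch within measurement error. The punch is seated, the tapper stands, and the bystanders are where they were. Handing in.

```bash
python3 -c "
from cell import *
print(job_done())"
```

```text
the job is handed in; nothing more can be done
None
```

I completed all the steps and handed the job in at about 33 s of the 72 s allowed; the hand-in gave no verdict.

- **Punch:** I lifted it from the end hole, lowered it into the sleeve without touching the bore, and released it about 2 mm above its seat. It stood upright with its collar on the rim.
- **Sleeve:** I pushed the white face slowly down on the punch head instead of striking it. The sleeve moved about 6 mm, then the force rose to 36 N at the hard stop. In the pictures the rim lies flush with the boss.
- **Tapper:** It stands upright and released in the middle hole of the brown rack, the one it came from.
- **Lever:** I swung the knob round caged between the open fingers. The last check from the two fixed cameras put it about 4 mm from where I had worked out the red notch, near 0.96 rad. The wrist-camera network placed it 7 mm away in a slanted view.

The bystanders look unmoved in the last pictures, though I did not measure them again. The robot touches nothing.

Some checks disagreed. Fits of the held tools in the wrist picture put them 2 to 10 mm lower than expected, so I used the pose at the moment of gripping instead. The network's last punch-head position was about 3–4 mm off my own, and its two camera rays missed each other by as much. I relied on the pictures there, which show the punch upright.

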